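# Shake clay chips over the drip tray

### The job

Line the bonsai's drip tray for watering: lift the lid off the chip shaker by its knob and lay it flat, knob up, on the ledge. Then hold the shaker low over the tray and shake all eight clay chips out of it, spread evenly so that each of the tray's three bays gets at least two, and stand the empty shaker upright on the ledge clear of the tray. Do not spill chips or push the other things on the ledge about.

Things in the scene. Friction and masses are not known exactly. Their poses are not given: they have to be found in the camera images.
- shaker: open-topped steel box, 146 (x) x 54 (y) x 40 mm high, 3 mm walls, 250 g, with the chips in it under its lid. Origin: centre of underside, z up, +x to the pouring end. Inside, a flat floor from x = -70 to +20, then a ramp at 35 deg up to the rim at the pouring end, 48 mm wide. A wooden bar handle sticks out at the back from x = -73 to -140, 14 mm wide (y), z = 16 to 40
- shaker_grip (a point): middle of the shaker's handle, at (-106, 0, 28) mm in the shaker's frame, same axes
- shaker_lip (a point): middle of the shaker's pouring edge, at (73, 0, 40) mm in the shaker's frame, same axes
- lid: loose flat steel lid of the shaker, 150 (x) x 58 (y) x 3 mm, with a 4 mm deep rim piece below that fits loosely in the box, and a round wooden knob on top. Origin: centre of the plate's underside, z up; lying on the ledge its origin is at z = 4 mm. 100 g
- lid_knob (a point): centre of the knob's wooden grip, 22 mm above the lid's origin; the grip is a disc 22 mm across and 22 mm high, on a 12 mm neck 8 mm high
- tray: fixed shallow aluminium drip tray, 220 (x) x 128 (y) mm, walls 4 mm thick and 25 mm high, floor top at z = 4 mm; two low ribs (4 mm thick, tops at z = 14 mm) across it at x = -36 and +36 mm split it into three equal bays side by side along x, about 70 x 120 mm each. Origin: centre of the underside
- chip0: one of eight alike rounded blocky clay chips, 18 x 17 x 12 mm, 12 g; origin at its middle
- chip1: one of eight alike rounded blocky clay chips, 18 x 17 x 12 mm, 12 g; origin at its middle
- chip2: one of eight alike rounded blocky clay chips, 18 x 17 x 12 mm, 12 g; origin at its middle
- chip3: one of eight alike rounded blocky clay chips, 18 x 17 x 12 mm, 12 g; origin at its middle
- chip4: one of eight alike rounded blocky clay chips, 18 x 17 x 12 mm, 12 g; origin at its middle
- chip5: one of eight alike rounded blocky clay chips, 18 x 17 x 12 mm, 12 g; origin at its middle
- chip6: one of eight alike rounded blocky clay chips, 18 x 17 x 12 mm, 12 g; origin at its middle
- chip7: one of eight alike rounded blocky clay chips, 18 x 17 x 12 mm, 12 g; origin at its middle
- bowl: pale blue ceramic bowl with a glass marble in it, 110 mm across, 45 mm high; a bystander. Origin: centre of its underside
- flashlight: orange plastic flashlight lying down, 125 mm long, head 42 mm across, long axis its x; a bystander. Origin: centre of its underside
- case: silver aluminium sunglasses case, 62 x 155 (y) x 40 mm; a bystander. Origin: centre of its underside

How it is judged:
By the outcome, as a careful person would: the job done as asked, in the order asked, and still so for the second after the job is handed in, with the robot touching nothing.
It also fails if it takes over 67 s, if anything falls off the work surface, if the arm or the gripper's body presses on something with over 40 N, if the wrist force passes 120 N, or if a joint passes its speed limit or range.

### The arm

A 6-joint arm with a two-finger parallel gripper is mounted at the origin on the work surface. World frame = base frame: x ahead of the robot, y to its left, z up, the work surface at z = 0. Lengths are in mm, angles in degrees, forces in N, time in s.
With the tool pointing down it reaches from about 350 to 850 mm from the base axis. Payload 8.1 kg.
Tool frame: the origin (TCP) lies on the centre line of the jaws, within the pads' length; the fingertips stand 19 mm ahead of it and the grasp point (between the pads) is the TCP; z points along the fingers, y is the direction in which the jaws open and shut (so a half turn about z gives the same grasp; the last joint's range is limited). The gripper opens to 85 mm and grips with 20 to 120 N. Pads are 22 mm wide; open, the fingers measure 114 mm over their backs; the gripper's body (76 mm by 85 mm) begins 54 mm behind the grasp point. The pads swing forward as they close: fully open they stand 13 mm farther back than shut.
Start: joints at [-81.727, 7.471, 85.268, -0, 87.261, -4.893], TCP at [136.69, -584.227, 250.292] pointing down, gripper open.
Joint ranges: [-169.43, 169.43], [-51.17, 129.36], [1.28, 143.12], [-76.62, 256.62], [0, 156.53], [-152.29, 152.29]. Speed limits (degrees/s): [136.94, 136.94, 159.86, 180, 180, 180].

### API

Orientations are given as [roll, pitch, yaw] about the fixed x, y, z axes, in that order (R = Rz(yaw) Ry(pitch) Rx(roll)).
In Python, from bench import r, viewer gives the robot as it stands.
- The arm moves only by the tool carry_out, never from a script. Its argument "commands" is a list that holds one entry, the list of rows, each a list of 7 numbers: the finger opening in mm, from 0 to 85.4, then the shift along the tool's x, y, z in mm, then the turn, a rotation vector about the tool's x, y, z in degrees. A call has 1 to 5 rows; each row is the pose to reach, as a shift and turn from the pose commanded when the call began, along the tool's axes at that moment; what a row does not reach only later rows make up. A row lasts 1/8 s, in which the tool goes at most 62.5 mm and 10.7 degrees, less where a joint would pass 70% of its speed; a pose out of reach is approached as far as the arm can. A call with a gripper value outside its range is refused whole. The fingers move at their own pace and stop on an object; "grip_force" is the grip in N (left out, the last holds). Time passes only in rows, so rows that repeat a pose let the fingers close. It gives the time, the measured TCP pose, the force and the opening at its end, in the units of the state.
- r.sense(): the state, without advancing time (a new reading comes with each control period).
- viewer.snapshot(name): name is "scene" or "top"; returns the picture (384x512x3 uint8, red, green, blue); there is no depth.
- viewer.calibration(name): a dict with "camera_matrix" (3x3 intrinsics, pixels), "rvec" (rotation vector, rad) and "tvec" (3), from world to camera coordinates, as OpenCV has them. Camera axes: x right, y down, z forward; pixel columns grow to the right and rows downward; lengths in mm; the calibration is good to about 2 mm. A picture is of the moment at which its call begins. calibration takes no time and is no camera call.
- r.hand_in(): hands the job in, once; it reports no verdict.
The state is a dict: "time": time; "joint_pos": joint angles; "qd": joint speeds; "joint_efforts": joint torques, N m; "tool_pos": TCP position; "tcp_rot": TCP orientation; "ft_force": force on the tool from outside, world axes, zero at the start; "wrist_torque": the same for the moment, N m; "finger_gap": finger opening in mm.
Only numpy, scipy, OpenCV 4.12 (cv2) and the standard library are available. Lean on these libraries where they do the work, as an engineer would, in place of code of your own. Each camera call takes 0.05 s, during which the arm holds its last target. There are 200 camera calls.

## Working session

There is one attempt and no reset: what is moved stays moved. The work goes in short steps, Python scripts to look and compute and a tool call to move; the robot and the scene stay as the last step left them, time stands still between calls to the robot, and variables do not carry over. Pictures are saved under pics/ and viewed, about 8 in all and at most 12, crops included, and the job is handed in when it is done.

Besides the shell and the picture viewer there is one more tool, called after "Emit:" as name([rows], argument=value, ...), one row to a line, values as JSON. carry_out: Moves the arm, as the interface text tells. Its arguments: {"type":"object","properties":{"commands":{"type":"array","items":{"type":"array","items":{"type":"array","items":{"type":"number"}}}},"grip_force":{"type":"number"}},"required":["commands"]}

```bash
mkdir -p pics; ls
python3 - <<'E'
from bench import r,viewer
import cv2
for n in("top","scene"):
    i=viewer.snapshot(n); cv2.imwrite(f"pics/{n}0.png",cv2.resize(i[:,:,::-1],(800,600),interpolation=cv2.INTER_CUBIC))
    print(viewer.calibration(n))
print(r.sense())
E
```

```text
pics
{'camera_matrix': array([[485.0570592 ,   0.        , 259.72133409],
       [  0.        , 485.0570592 , 193.73051766],
       [  0.        ,   0.        ,   1.        ]]), 'rvec': array([ 2.18271809, -2.17273912,  0.03656242]), 'tvec': array([  59.27020369,  635.44740144, 1166.774788  ])}
{'camera_matrix': array([[441.56699678,   0.        , 256.08106056],
       [  0.        , 441.56699678, 188.71604355],
       [  0.        ,   0.        ,   1.        ]]), 'rvec': array([ 1.70968343,  1.53589636, -0.78241239]), 'tvec': array([-101.56237908, -300.38172026, 1474.16400375])}
{'time': 0.1, 'joint_pos': array([-8.17266603e+01,  7.50992013e+00,  8.53235672e+01,  4.49922678e-04,
        8.72609993e+01, -4.89189426e+00]), 'qd': array([ 0.1049044 , -0.13539202, -0.10357756, -0.13984232, -0.04697077,
        0.03030683]), 'joint_efforts': array([ 1.77937971e-03, -5.70949960e+01, -5.01940084e+01, -2.19191897e-04,
        8.10107013e-03, -4.33766047e-06]), 'tool_pos': array([ 136.62576681, -583.7640846 ,  249.35321824]), 'tcp_rot': array([-1.79905896e+02, -8.50517304e-03,  1.31652051e+01]), 'ft_force': array([ 0.63744844,  1.00955897, -0.66707895]), 'wrist_torque': array([-0.0976106 ,  0.02686385, -0.00076586]), 'finger_gap': 85.36301426123833}
```

View pics/top0.png

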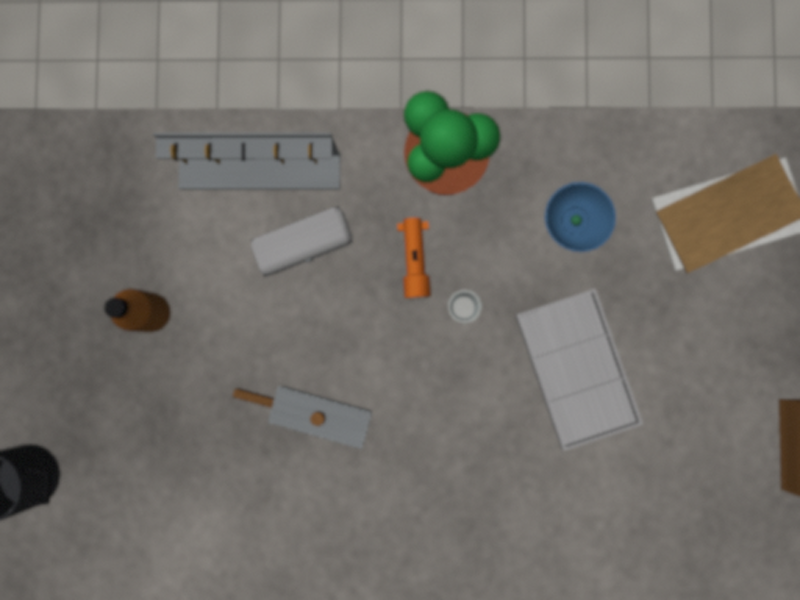

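View pics/scene0.png

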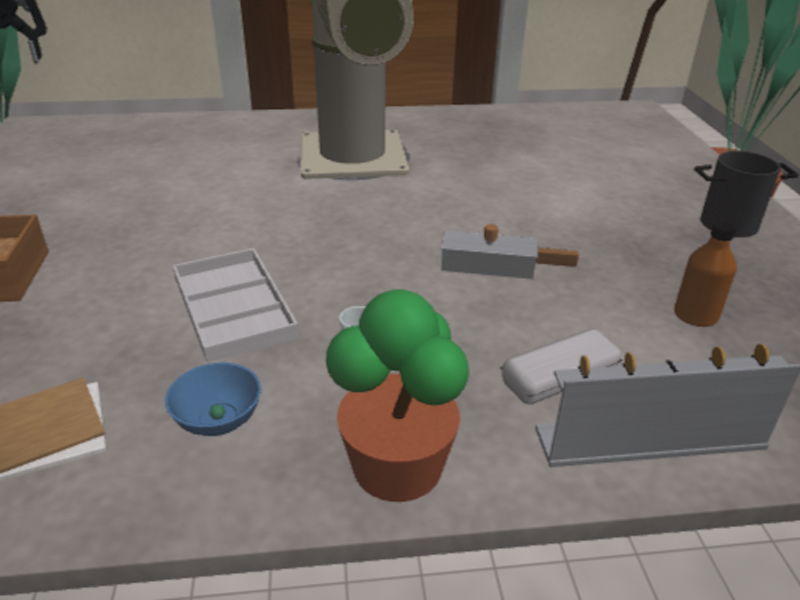

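Top view: the shaker is at about (320,416) with its handle to the upper left (235,392) and the knob at (318,418). The tray spans (518,314)–(640,423), and the flashlight, cup, bowl and case are above them. Enlarging both for measurement.

```bash
cat > h.py <<'E'
from bench import r,viewer
import cv2,numpy as np
from scipy.spatial.transform import Rotation as Ro
def ray(n,uv,z):
    c=viewer.calibration(n);K=c["camera_matrix"];R=cv2.Rodrigues(c["rvec"])[0];t=c["tvec"]
    d=R.T@np.linalg.solve(K,[*uv,1]);o=-R.T@t
    return o+d*(z-o[2])/d[2]
def crop(img,x0,y0,w,h,s): # picture px p -> image px x0+(p+.5)/s-.5
    return cv2.resize(img[y0:y0+h,x0:x0+w,::-1],None,fx=s,fy=s,interpolation=cv2.INTER_CUBIC)
def rel(p,rpy,p0,rpy0):
    "shift and rotvec deg in tool frame of pose0"
    A=Ro.from_euler('xyz',rpy0,degrees=True);B=Ro.from_euler('xyz',rpy,degrees=True)
    return A.inv().apply(np.array(p)-p0),(A.inv()*B).as_rotvec(degrees=True)
E
python3 - <<'E'
from h import *
i=viewer.snapshot("top")
a=crop(i,140,235,110,60,7);b=crop(i,320,180,100,110,5)
cv2.imwrite("pics/c1.png",np.vstack([a,np.zeros((10,770,3),np.uint8)]))
b=crop(i,320,180,100,110,5);cv2.imwrite("pics/c2.png",b)
E
```

```text
(no output)
```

View pics/c1.png

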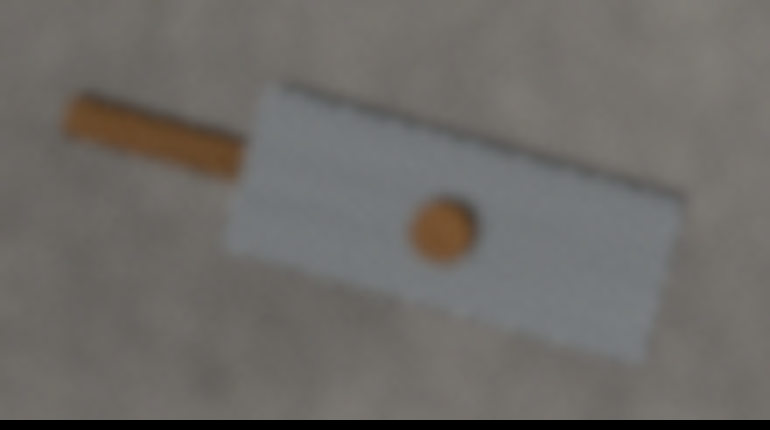

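View pics/c2.png

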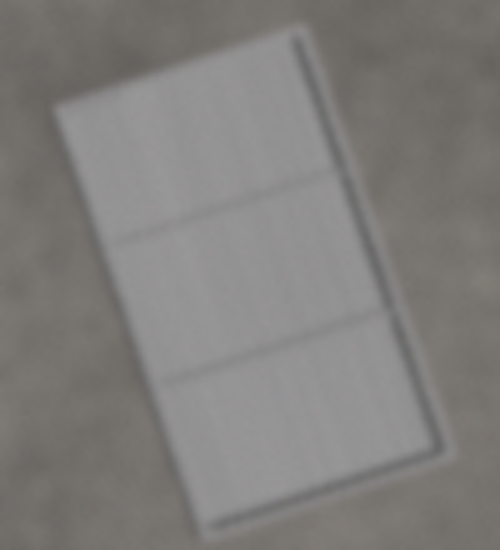

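c1: lid corners at (270,85), (686,198), (645,360) and (228,250), knob at (443,231), handle end at (70,114). c2: tray rim corners at (55,107), (303,25), (454,455) and (203,537), with the ribs visible.

Run:
```python
from h import *
f=lambda x0,y0,s,p,z: ray("top",(x0+(p[0]+.5)/s-.5,y0+(p[1]+.5)/s-.5),z).round(1)
L=[f(140,235,7,p,43) for p in[(270,85),(686,198),(645,360),(228,250)]]
k=f(140,235,7,(443,231),72+0);h=f(140,235,7,(70,114),40)
T=[f(320,180,5,p,25) for p in[(55,107),(303,25),(454,455),(203,537)]]
for n,Q in(("lid",L),("tray",T)):
    Q=np.array(Q);print(n,Q[:,:2].tolist(),"c",Q.mean(0),"sides",np.linalg.norm(np.roll(Q,-1,0)-Q,axis=1))
    for a,b in((0,1),(3,2),(1,2),(0,3)): d=Q[b]-Q[a];print(np.degrees(np.arctan2(d[1],d[0])))
print("knob",k,"handle end",h, np.linalg.norm(h-np.mean(L,0)),np.degrees(np.arctan2(*(np.mean(L,0)-h)[[1,0]])))
g=lambda p,z: ray("top",((p[0]+.5)/1.5625-.5,(p[1]+.5)/1.5625-.5),z).round(0)
print("flash",g((415,218),20),g((417,297),20),"cup",g((464,307),40),"bowl",g((580,217),45),"case",g((300,240),40),"case corners",g((258,272),30),g((350,238),30),"pot",g((447,190),60))
```

```text
lid [[506.0, 256.2], [468.7, 113.4], [414.0, 126.9], [449.9, 269.8]] c [459.65  191.575  43.   ] sides [147.59109052  56.34128149 147.34049002  57.72495128]
-104.63883914324057
-104.1022632669536
166.13640794949006
166.37300514010846
tray [[617.9, -110.0], [658.1, -229.9], [451.9, -299.7], [412.0, -179.9]] c [ 534.975 -204.875   25.   ] sides [126.45967737 217.69354607 126.26975093 217.44153237]
-71.46475859219139
-71.57940023250382
-161.29871594485232
-161.2484110583672
knob [459.5 192.1  72. ] handle end [495.5 325.7  40. ] 138.86589979184956 -104.96464714478273
flash [769.  49.  20.] [645.  45.  20.] cup [628. -27.  40.] bowl [ 767. -205.   45.] case [731. 227.  40.] case corners [682. 294.  30.] [736. 150.  30.] pot [806.  -0.  60.]
```

```bash
cat >> h.py <<'E'
import json,os
def load():
    return json.load(open("cmd.json")) if os.path.exists("cmd.json") else dict(p=[136.69,-584.227,250.292],q=Ro.from_euler('xyz',[180,0,13.17],degrees=True).as_quat().tolist())
def plan(wps,dec=0):
    """wps: (pos,rpy,gap,maxmm[,hold rows]); prints calls of <=5 rows, rounded; keeps the commanded pose in cmd.json"""
    s=load();p=np.array(s["p"]);q=Ro.from_quat(s["q"]);P=[]
    cp,cq=p,q
    for w in wps:
        tp=np.array(w[0],float);tq=Ro.from_euler('xyz',w[1],degrees=True)
        rv=(cq.inv()*tq).as_rotvec(degrees=True)
        n=max(1,int(np.ceil(max(np.linalg.norm(tp-cp)/w[3],np.linalg.norm(rv)/(w[5] if len(w)>5 else 9.5)))))
        P+=[(cp+(tp-cp)*k/n,cq*Ro.from_rotvec(rv*k/n,degrees=True),w[2]) for k in range(1,n+1)]
        P+=[P[-1]]*(w[4] if len(w)>4 else 0); cp,cq=tp,tq
    t=0
    for i in range(0,len(P),5):
        rows=[]
        for a,b,g in P[i:i+5]:
            v=np.round(np.r_[q.inv().apply(a-p),(q.inv()*b).as_rotvec(degrees=True)],dec)+0.
            rows.append([g]+[int(x) if x==int(x) else float(round(x,1)) for x in v])
        print(json.dumps([rows]).replace(" ",""))
        v=np.array(rows[-1][1:]);p=p+q.apply(v[:3]);q=q*Ro.from_rotvec(v[3:],degrees=True)
    json.dump(dict(p=p.tolist(),q=q.as_quat().tolist()),open("cmd.json","w"))
    print(len(P)/8,"s ->",p.round(1),q.as_euler('xyz',degrees=True).round(1))
def tool(psi,tau): return [180,-tau,psi+180]
def look(): 
    s=r.sense()
    for k in("time","joint_pos","tool_pos","tcp_rot","ft_force","finger_gap"): print(k,np.round(s[k],1))
E
python3 - <<'E'
from h import *
o=tool(-104.3,0)
plan([([480,-150,250],[180,0,40],85,58),([460,192,140],o,60,58),([460,192,67],o,60,40,1)])
E
```

```text
[[[85,43,-34,0,0,0,-3],[85,87,-69,0,0,0,-5],[85,130,-103,0,0,0,-8],[85,173,-138,0,0,0,-11],[85,217,-172,0,0,0,-13]]]
[[[85,50,-24,0,0,0,-3],[85,100,-48,0,0,0,-6],[85,150,-72,0,0,0,-8],[85,200,-96,0,0,0,-11],[85,249,-120,0,0,0,-14]]]
[[[60,30,-39,16,0,0,-5],[60,59,-78,32,0,0,-10],[60,88,-117,47,0,0,-15],[60,118,-156,63,0,0,-20],[60,147,-195,79,0,0,-25]]]
[[[60,43,-23,16,0,0,-5],[60,86,-46,31,0,0,-11],[60,86,-46,68,0,0,-11],[60,86,-46,104,0,0,-11],[60,86,-46,104,0,0,-11]]]
2.5 s -> [460.3 191.4  67.3] [180.    0.   76.2]
```

Emit:
carry_out([
  [[85,43,-34,0,0,0,-3],[85,87,-69,0,0,0,-5],[85,130,-103,0,0,0,-8],[85,173,-138,0,0,0,-11],[85,217,-172,0,0,0,-13]],
])

```text
time: 0.78
tool_pos: [309.5, -365.7, 250.1]
tcp_rot: [-180.0, -0.0, 26.2]
ft_force: [0.8, -0.3, -0.1]
finger_gap: 84.7
```

Emit:
carry_out([
  [[85,50,-24,0,0,0,-3],[85,100,-48,0,0,0,-6],[85,150,-72,0,0,0,-8],[85,200,-96,0,0,0,-11],[85,249,-120,0,0,0,-14]],
])

```text
time: 1.4
tool_pos: [480.2, -148.1, 250.2]
tcp_rot: [180.0, 0.0, 40.3]
ft_force: [0.4, -0.9, -1.0]
finger_gap: 85.1
```

Emit:
carry_out([
  [[60,30,-39,16,0,0,-5],[60,59,-78,32,0,0,-10],[60,88,-117,47,0,0,-15],[60,118,-156,63,0,0,-20],[60,147,-195,79,0,0,-25]],
])

```text
time: 2.02
tool_pos: [465.5, 95.6, 170.8]
tcp_rot: [180.0, -0.0, 65.3]
ft_force: [0.4, 0.8, 0.8]
finger_gap: 60.0
```

Emit:
carry_out([
  [[60,43,-23,16,0,0,-5],[60,86,-46,31,0,0,-11],[60,86,-46,68,0,0,-11],[60,86,-46,104,0,0,-11],[60,86,-46,104,0,0,-11]],
])

```text
time: 2.65
tool_pos: [457.2, 190.6, 64.0]
tcp_rot: [-179.6, 0.2, 76.2]
ft_force: [-0.3, -0.2, 1.1]
finger_gap: 60.2
```

Emit:
carry_out([
  [[15,0,0,0,0,0,0],[15,0,0,0,0,0,0],[15,0,0,0,0,0,0],[15,0,0,0,0,0,0],[15,0,0,0,0,0,0]],
], grip_force=40)

```text
time: 3.28
tool_pos: [461.9, 191.7, 69.5]
tcp_rot: [179.8, -0.1, 76.2]
ft_force: [-1.0, 0.0, 7.0]
finger_gap: 20.7
```

Run:
```python
from h import *
look()
o=tool(-104.3,0)
plan([([460.3,191.4,130],[180,0,76.2],15,12.5)])
```

```text
time 3.3
joint_pos [ 16.7   1.6 111.3  -0.   66.9  30.5]
tool_pos [461.9 191.7  69.5]
tcp_rot [ 1.798e+02 -1.000e-01  7.620e+01]
ft_force [-1.  0.  7.]
finger_gap 20.7
[[[15,0,0,-10,0,0,0],[15,0,0,-21,0,0,0],[15,0,0,-31,0,0,0],[15,0,0,-42,0,0,0],[15,0,0,-52,0,0,0]]]
[[[15,0,0,-11,0,0,0]]]
0.75 s -> [460.3 191.4 130.3] [180.    0.   76.2]
```

Emit:
carry_out([
  [[15,0,0,-8,0,0,0],[15,0,0,-20,0,0,0],[15,0,0,-35,0,0,0],[15,0,0,-50,0,0,0],[15,0,0,-63,0,0,0]],
])

```text
time: 3.9
tool_pos: [460.7, 191.5, 131.8]
tcp_rot: [179.9, -0.0, 76.2]
ft_force: [0.4, 0.6, -1.4]
finger_gap: 20.5
```

Run:
```python
from h import *
look()
i=viewer.snapshot("top");j=viewer.snapshot("scene")
cv2.imwrite("pics/d1.png",np.hstack([crop(i,140,215,130,100,3),crop(j,260,100,130,100,3)]))
plan([([470,0,130],[180,0,76.2],15,38)])
```

```text
time 3.9
joint_pos [ 16.7  -3.1 108.8   0.   74.2  30.5]
tool_pos [460.7 191.5 131.8]
tcp_rot [179.9  -0.   76.2]
ft_force [ 0.4  0.6 -1.4]
finger_gap 20.5
[[[15,-31,9,0,0,0,0],[15,-61,18,0,0,0,0],[15,-92,28,0,0,0,0],[15,-122,37,0,0,0,0],[15,-153,46,0,0,0,0]]]
[[[15,-31,9,0,0,0,0]]]
0.75 s -> [ 4.697e+02 -4.000e-01  1.303e+02] [180.    0.   76.2]
```

View pics/d1.png

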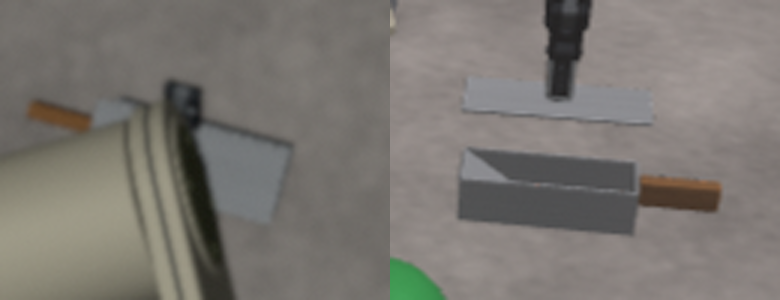

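The lid hangs level from the jaws at right (555,100). The shaker has stayed in place and is open, with its ramp at the left. Carrying the lid to (470,0) and lowering it.

Emit:
carry_out([
  [[15,-20,6,0,0,0,0],[15,-55,17,0,0,0,0],[15,-92,28,0,0,0,0],[15,-122,37,0,0,0,0],[15,-153,46,0,0,0,0]],
])

```text
time: 4.62
tool_pos: [468.0, 30.8, 129.9]
tcp_rot: [-180.0, 0.0, 76.2]
ft_force: [0.0, -0.5, -0.7]
finger_gap: 20.6
```

Emit:
carry_out([
  [[15,-20,6,0,0,0,0],[15,-31,9,15,0,0,0],[15,-31,9,45,0,0,0],[15,-31,9,70,0,0,0],[15,-31,9,86,0,0,0]],
])

```text
time: 5.25
tool_pos: [468.1, 0.1, 41.7]
tcp_rot: [-179.8, 0.0, 76.2]
ft_force: [0.1, -0.4, -1.1]
finger_gap: 20.4
```

Emit:
carry_out([
  [[15,0,0,5,0,0,0],[15,0,0,9,0,0,0],[15,0,0,12,0,0,0],[15,0,0,13,0,0,0],[15,0,0,13,0,0,0]],
])

```text
time: 5.88
tool_pos: [470.5, -0.4, 33.4]
tcp_rot: [179.9, -0.0, 76.2]
ft_force: [-8.4, 0.4, 16.9]
finger_gap: 20.0
```

Run:
```python
from h import *
d=load();d["p"]=[469.7,-0.4,31.3];json.dump(d,open("cmd.json","w"))
psi=-104.5;u=np.array([np.cos(np.radians(psi)),np.sin(np.radians(psi)),0])
g=np.array([486.5,293.7,31])-u*1
plan([([469.7,-.4,31.3],[180,0,76.2],50,50,2),([469.7,-.4,90],[180,0,76.2],50,30),([469.7,-.4,150],[180,0,76.2],50,60),([485,240,170],tool(psi,-20),50,55),
(g+[0,0,60],tool(psi,-25),50,58,1)])
plan([(g,tool(psi,-25),50,20,1)])
```

```text
[[[50,0,0,0,0,0,0],[50,0,0,0,0,0,0],[50,0,0,0,0,0,0],[50,0,0,-29,0,0,0],[50,0,0,-59,0,0,0]]]
[[[50,0,0,-60,0,0,0],[50,47,-9,-64,0,-4,0],[50,95,-17,-68,0,-8,0],[50,142,-26,-72,0,-12,0],[50,190,-34,-76,0,-16,1]]]
[[[50,44,-9,-17,0,-4,0],[50,81,-16,14,0,-7,0],[50,117,-22,45,0,-9,0],[50,117,-22,45,0,-9,0]]]
1.75 s -> [486.6 294.5  90.7] [179.8  25.   75.1]
[[[50,8,0,18,0,0,0],[50,17,0,36,0,0,0],[50,25,0,54,0,0,0],[50,25,0,54,0,0,0]]]
0.5 s -> [486.7 294.3  31.2] [179.8  25.   75.1]
```

Emit:
carry_out([
  [[50,0,0,0,0,0,0],[50,0,0,0,0,0,0],[50,0,0,0,0,0,0],[50,0,0,-29,0,0,0],[50,0,0,-59,0,0,0]],
])

```text
time: 6.5
tool_pos: [469.1, -0.4, 90.4]
tcp_rot: [-179.9, 0.0, 76.2]
ft_force: [-0.5, 0.6, 0.7]
finger_gap: 50.0
```

Emit:
carry_out([
  [[50,0,0,-60,0,0,0],[50,47,-9,-64,0,-4,0],[50,95,-17,-68,0,-8,0],[50,142,-26,-72,0,-12,0],[50,190,-34,-76,0,-16,1]],
])

```text
time: 7.12
tool_pos: [482.2, 193.8, 166.8]
tcp_rot: [179.8, 16.1, 75.1]
ft_force: [1.6, -0.3, 0.7]
finger_gap: 49.7
```

Emit:
carry_out([
  [[50,44,-9,-17,0,-4,0],[50,81,-16,14,0,-7,0],[50,117,-22,45,0,-9,0],[50,117,-22,45,0,-9,0]],
])

```text
time: 7.62
tool_pos: [483.1, 294.4, 84.3]
tcp_rot: [-179.7, 25.5, 75.5]
ft_force: [-0.8, -0.2, -0.5]
finger_gap: 50.0
```

Run:
```python
from h import *
look()
i=viewer.snapshot("top");j=viewer.snapshot("scene")
cv2.imwrite("pics/d2.png",np.hstack([crop(i,130,195,200,130,2.),crop(j,200,100,200,130,2.)]))
```

```text
time 7.6
joint_pos [ 35.7  29.   80.6 -15.7  90.6  52.9]
tool_pos [483.1 294.4  84.3]
tcp_rot [-179.7   25.5   75.5]
ft_force [-0.8 -0.2 -0.5]
finger_gap 50.0
```

View pics/d2.png

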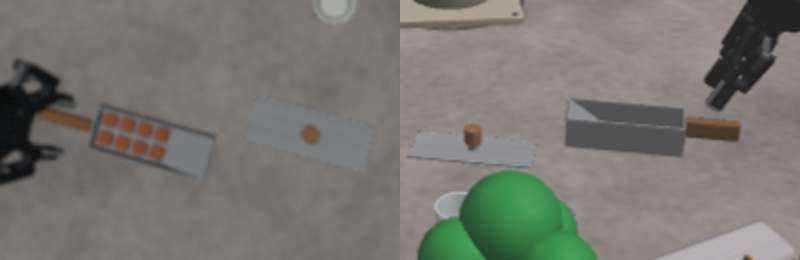

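Lid lies flat, knob up (310,134). The shaker is undisturbed, with its eight chips in two rows of four, and the gripper is aligned over the handle. Descending and gripping.

Emit:
carry_out([
  [[50,8,0,18,0,0,0],[50,17,0,36,0,0,0],[50,25,0,54,0,0,0],[50,25,0,54,0,0,0]],
])

```text
time: 8.22
tool_pos: [485.2, 292.9, 28.8]
tcp_rot: [-180.0, 25.2, 75.2]
ft_force: [-0.3, -0.2, 0.7]
finger_gap: 50.3
```

Emit:
carry_out([
  [[5,0,0,0,0,0,0],[5,0,0,0,0,0,0],[5,0,0,0,0,0,0],[5,0,0,0,0,0,0],[5,0,0,0,0,0,0]],
], grip_force=90)

```text
time: 8.85
tool_pos: [487.3, 294.8, 32.2]
tcp_rot: [179.8, 24.9, 75.1]
ft_force: [-1.2, 0.5, 6.4]
finger_gap: 12.4
```

```bash
cat >> h.py <<'E'
TB=np.array([535,-205,0.]);TX=np.array([np.cos(np.radians(18.7)),np.sin(np.radians(18.7)),0]);TY=np.array([-TX[1],TX[0],0])
def shk(lip,th,psi,g=(-107,0,31),pre=25):
    "TCP pos and rpy to bring the shaker lip to a world point, pitched th"
    S=Ro.from_euler('xyz',[0,th,psi],degrees=True)
    return np.array(lip)+S.apply(np.array(g)-[73,0,40]),tool(psi,th-pre)
E
python3 - <<'E'
from h import *
look()
p=np.array(load()["p"]);e=tool(-104.5,-25)
up=p+[0,0,110]
# pour dir -TY, psi=-71.3 ; near bay x=-72 first; lip 20 mm before the middle
L=TB-72*TX+25*TY
a=shk(L+[0,0,120],0,-71.3)
print(a)
plan([(p+[0,0,20],e,5,10),(up,e,5,25),(*a,5,35,0,4),])
for th in(0,20,40,60,75):print(th,shk(L+[0,0,45],th,-71.3))
E
```

```text
time 8.8
joint_pos [ 35.5  32.7  81.4 -15.8  85.6  54.3]
tool_pos [487.3 294.8  32.2]
tcp_rot [179.8  24.9  75.1]
ft_force [-1.2  0.5  6.4]
finger_gap 12.4
(array([401.07519693, -33.90602838, 111.        ]), [180, 25, 108.7])
[[[5,-4,0,-9,0,0,0],[5,-8,0,-18,0,0,0],[5,-18,0,-39,0,0,0],[5,-27,0,-59,0,0,0],[5,-37,0,-79,0,0,0]]]
[[[5,-9,0,-21,0,0,0],[5,-39,0,-4,-1,0,-3],[5,-68,0,13,-3,0,-6],[5,-98,1,31,-4,0,-9],[5,-127,1,48,-6,0,-12]]]
[[[5,-29,-8,16,-1,0,-3],[5,-58,-16,33,-2,0,-6],[5,-86,-24,50,-4,0,-9],[5,-115,-31,66,-5,0,-12],[5,-144,-39,83,-7,0,-15]]]
[[[5,-25,-17,15,-1,0,-3]]]
2.0 s -> [401.  -33.9 111.1] [179.9  25.2 108.2]
0 (array([401.07519693, -33.90602838,  36.        ]), [180, 25, 108.7])
20 (array([403.56865128, -41.27262192,  98.10639221]), [180, 5, 108.7])
40 (array([412.72207675, -68.31525255, 153.80736976]), [180, -15, 108.7])
60 (array([ 427.43143513, -111.77217991,  196.38457268]), [180, -35, 108.7])
75 (array([ 441.06180527, -152.04137382,  216.53727733]), [180, -50, 108.7])
```

Emit:
carry_out([
  [[5,-2,0,-4,0,0,0],[5,-8,0,-18,0,0,0],[5,-18,0,-39,0,0,0],[5,-27,0,-59,0,0,0],[5,-37,0,-79,0,0,0]],
])

```text
time: 9.48
tool_pos: [486.9, 294.5, 120.8]
tcp_rot: [179.8, 24.9, 75.1]
ft_force: [0.6, -0.8, -3.2]
finger_gap: 12.7
```

Emit:
carry_out([
  [[5,-9,0,-21,0,0,0],[5,-39,0,-4,-1,0,-3],[5,-68,0,13,-3,0,-6],[5,-98,1,31,-4,0,-9],[5,-127,1,48,-6,0,-12]],
])

```text
time: 10.1
tool_pos: [452.8, 162.1, 129.6]
tcp_rot: [179.4, 25.1, 88.4]
ft_force: [0.8, -0.1, -2.7]
finger_gap: 12.8
```

Emit:
carry_out([
  [[5,-29,-8,16,-1,0,-3],[5,-58,-16,33,-2,0,-6],[5,-86,-24,50,-4,0,-9],[5,-115,-31,66,-5,0,-12],[5,-144,-39,83,-7,0,-15]],
])

```text
time: 10.72
tool_pos: [409.9, -2.4, 115.1]
tcp_rot: [179.4, 25.2, 105.0]
ft_force: [0.3, -0.4, -3.2]
finger_gap: 12.7
```

Emit:
carry_out([
  [[5,-25,-17,15,-1,0,-3]],
])

```text
time: 10.85
tool_pos: [400.5, -34.9, 111.7]
tcp_rot: [179.9, 25.3, 108.3]
ft_force: [0.3, -0.3, -2.8]
finger_gap: 12.2
```

Run:
```python
from h import *
look()
i=viewer.snapshot("top");j=viewer.snapshot("scene")
cv2.imwrite("pics/d3.png",np.hstack([crop(i,260,160,160,130,2.5),crop(j,60,100,160,130,2.5)]))
L=TB-72*TX+25*TY
plan([(*shk(L+[0,0,60],30,-71.3),5,35,0,6)])
plan([(*shk(L+[0,0,48],50,-71.3),5,35,0,4)])
```

```text
time 10.8
joint_pos [  8.6 -22.2 130.9 -26.8  68.9  -0.6]
tool_pos [400.5 -34.9 111.7]
tcp_rot [179.9  25.3 108.3]
ft_force [ 0.3 -0.3 -2.8]
finger_gap 12.2
[[[5,-5,0,-3,0,5,0],[5,-10,0,-7,0,10,0],[5,-16,0,-10,0,15,0],[5,-21,0,-13,0,20,0],[5,-26,0,-16,0,25,0]]]
[[[5,-3,0,-6,0,5,0]]]
0.75 s -> [407.2 -52.6 142.7] [179.9  -4.8 108.3]
[[[5,-6,0,-7,0,3,0],[5,-11,0,-13,0,7,0],[5,-17,0,-20,0,10,0],[5,-23,0,-27,0,13,0],[5,-29,0,-34,0,17,0]]]
[[[5,-3,1,-8,0,3,0]]]
0.75 s -> [419.8 -87.9 180.4] [179.9 -24.8 108.3]
```

View pics/d3.png

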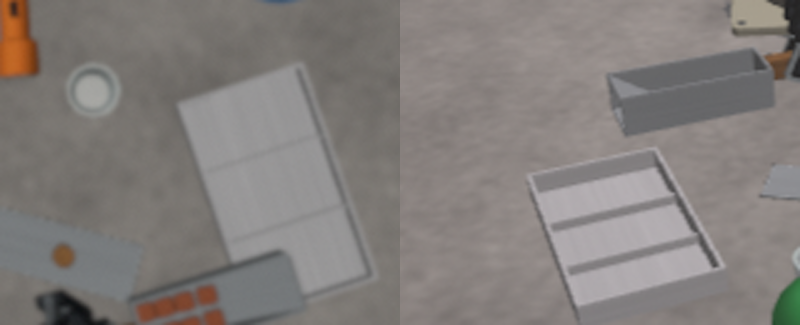

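Shaker is held level with its lip over the tray's near bay, chips still at the back; cup, flashlight and lid are clear of it. Beginning the tilt.

Emit:
carry_out([
  [[5,-5,0,-3,0,5,0],[5,-10,0,-7,0,10,0],[5,-16,0,-10,0,15,0],[5,-21,0,-13,0,20,0],[5,-26,0,-16,0,25,0]],
])

```text
time: 11.58
tool_pos: [406.6, -49.7, 138.0]
tcp_rot: [179.9, 0.1, 108.3]
ft_force: [-0.8, -0.0, -1.6]
finger_gap: 12.5
```

Emit:
carry_out([
  [[5,-3,0,-6,0,5,0]],
])

```text
time: 11.7
tool_pos: [407.4, -52.6, 143.9]
tcp_rot: [179.9, -4.9, 108.3]
ft_force: [0.5, -0.5, -3.1]
finger_gap: 12.1
```

```bash
cat >> h.py <<'E'
def chips():
    for n in("top","scene"):
        i=viewer.snapshot(n);h=cv2.cvtColor(i,cv2.COLOR_RGB2HSV)
        m=((h[...,0]<14)&(h[...,1]>120)&(h[...,2]>70)).astype(np.uint8)
        k,_,st,ce=cv2.connectedComponentsWithStats(m)
        out=[]
        for a in range(1,k):
            if st[a,4]<6: continue
            w=ray(n,ce[a],10)-TB;x,y=w@TX,w@TY
            if abs(x)<170 and abs(y)<200: out.append((int(x),int(y),int(st[a,4])))
        print(n,out)
E
python3 - <<'E'
from h import *
look();chips()
E
```

```text
time 11.7
joint_pos [-17.9 -16.5 119.4   4.1  80.  -37.1]
tool_pos [407.4 -52.6 143.9]
tcp_rot [179.9  -4.9 108.3]
ft_force [ 0.5 -0.5 -3.1]
finger_gap 12.1
top [(-75, 111, 98), (-97, 100, 43)]
scene []
```

Emit:
carry_out([
  [[5,-6,0,-7,0,3,0],[5,-11,0,-13,0,7,0],[5,-17,0,-20,0,10,0],[5,-23,0,-27,0,13,0],[5,-29,0,-34,0,17,0]],
])

```text
time: 12.42
tool_pos: [417.1, -82.4, 174.7]
tcp_rot: [180.0, -21.8, 108.3]
ft_force: [0.5, 0.5, -3.2]
finger_gap: 12.4
```

Emit:
carry_out([
  [[5,-3,1,-8,0,3,0]],
])

```text
time: 12.55
tool_pos: [419.7, -87.9, 180.7]
tcp_rot: [-180.0, -24.8, 108.3]
ft_force: [0.7, 0.3, -3.7]
finger_gap: 12.7
```

Run:
```python
from h import *
look();chips()
i=viewer.snapshot("top");j=viewer.snapshot("scene")
cv2.imwrite("pics/d4.png",np.hstack([crop(i,260,160,160,130,2.5),crop(j,60,100,160,130,2.5)]))
L=TB-72*TX+25*TY
plan([(*shk(L+[0,0,45],56,-71.3),5,35,1,3)])
```

```text
time 12.6
joint_pos [-31.5  -1.2 105.1  15.7  95.4 -51. ]
tool_pos [419.7 -87.9 180.7]
tcp_rot [-180.   -24.8  108.3]
ft_force [ 0.7  0.3 -3.7]
finger_gap 12.7
top []
scene []
[[[5,-3,0,-5,0,2,0],[5,-6,0,-9,0,4,0],[5,-10,0,-14,0,6,0],[5,-10,0,-14,0,6,0]]]
0.5 s -> [ 424.5 -102.1  189. ] [179.9 -30.8 108.3]
```

View pics/d4.png

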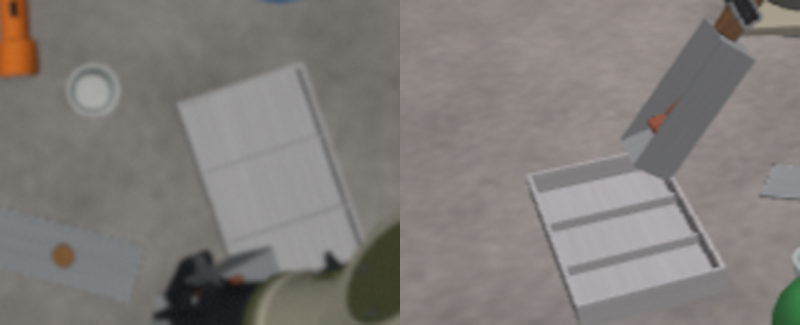

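Tilted 50°: the chips have slid to the ramp foot (655,122 in the scene crop) and none are out. The arm blocks the top view. Tilting in small steps.

Emit:
carry_out([
  [[5,-3,0,-5,0,2,0],[5,-6,0,-9,0,4,0],[5,-10,0,-14,0,6,0],[5,-10,0,-14,0,6,0]],
])

```text
time: 13.25
tool_pos: [424.8, -103.0, 188.9]
tcp_rot: [179.9, -30.8, 108.3]
ft_force: [0.8, -1.0, -1.4]
finger_gap: 12.2
```

```bash
cat >> h.py <<'E'
def proj(n,P):
    c=viewer.calibration(n);return cv2.projectPoints(np.float64(P).reshape(-1,3),c["rvec"],c["tvec"],c["camera_matrix"],None)[0][:,0]
def orange(save=None):
    for n in("top","scene"):
        i=viewer.snapshot(n);h=cv2.cvtColor(i,cv2.COLOR_RGB2HSV)
        m=((h[...,0]<13)&(h[...,1]>110)&(h[...,2]>60)).astype(np.uint8)
        x0,y0,x1,y1=(320,150,430,300) if n=="top" else (100,105,225,235)
        k,_,st,ce=cv2.connectedComponentsWithStats(m[y0:y1,x0:x1])
        for a in range(1,k):
            if st[a,4]>2:
                u=ce[a]+[x0,y0];w=ray(n,u,10)-TB;print(n,u.round(),"area",st[a,4],"tray xy",int(w@TX),int(w@TY))
        if save: cv2.imwrite(f"pics/{save}_{n}.png",i[:,:,::-1])
E
python3 - <<'E'
from h import *
look();orange("t56")
L=TB-72*TX+25*TY
print(proj("scene",[L+[0,0,45]]))
plan([(*shk(L+[0,0,42],62,-71.3),5,35,1,3)])
E
```

```text
time 13.2
joint_pos [-34.8   4.6 100.2  18.3 100.2 -53.8]
tool_pos [ 424.8 -103.   188.9]
tcp_rot [179.9 -30.8 108.3]
ft_force [ 0.8 -1.  -1.4]
finger_gap 12.2
top [366. 268.] area 14 tray xy -72 33
top [349. 275.] area 34 tray xy -74 78
scene [181. 109.] area 3 tray xy -401 200
scene [185. 108.] area 5 tray xy -401 211
scene [158. 152.] area 66 tray xy -172 64
[[150.89866588 161.79271442]]
[[[5,-3,0,-5,0,2,0],[5,-6,0,-10,0,4,0],[5,-9,0,-15,0,6,0],[5,-9,0,-15,0,6,0]]]
0.5 s -> [ 429.3 -116.7  197.3] [179.9 -36.8 108.4]
```

Emit:
carry_out([
  [[5,-3,0,-5,0,2,0],[5,-5,0,-8,0,3,0],[5,-5,0,-8,0,3,0]],
])

```text
time: 13.72
tool_pos: [427.3, -110.4, 193.3]
tcp_rot: [179.9, -33.8, 108.3]
ft_force: [-0.1, -1.1, -0.7]
finger_gap: 12.8
```

```bash
cat >> h.py <<'E'
def sent(row,base=None):
    "record the last row of a call that was written by hand"
    s=base or load();q=Ro.from_quat(s["q"]);v=np.array(row[1:],float)
    d=dict(p=(np.array(s["p"])+q.apply(v[:3])).tolist(),q=(q*Ro.from_rotvec(v[3:],degrees=True)).as_quat().tolist())
    json.dump(d,open("cmd.json","w"));return d
E
python3 - <<'E'
from h import *
# undo the plan not sent, then record what was
d=load();q=Ro.from_quat(d["q"])*Ro.from_rotvec([0,-6,0],degrees=True)
b=dict(p=(np.array(d["p"])-q.apply([-9,0,-15])).tolist(),q=q.as_quat().tolist());print(b["p"])
print(sent([5,-5,0,-8,0,3,0],b)["p"]);look();orange("t59")
E
```

```text
[424.5093653472361, -102.10294793919698, 188.9703359310317]
[427.1355728627681, -110.07026093563175, 193.286000155946]
time 13.7
joint_pos [-36.2   7.5  97.6  19.4 102.7 -54.9]
tool_pos [ 427.3 -110.4  193.3]
tcp_rot [179.9 -33.8 108.3]
ft_force [-0.1 -1.1 -0.7]
finger_gap 12.8
top [354. 273.] area 37 tray xy -75 64
scene [156. 153.] area 76 tray xy -167 59
```

Emit:
carry_out([
  [[5,-2,0,-4,0,1.5,0],[5,-4,0,-7,0,3,0],[5,-4,0,-7,0,3,0]],
])

```text
time: 14.2
tool_pos: [429.7, -117.6, 197.0]
tcp_rot: [179.9, -36.8, 108.3]
ft_force: [0.6, -3.3, 0.2]
finger_gap: 12.6
```

Run:
```python
from h import *
sent([5,-4,0,-7,0,3,0]);look();orange("t62")
```

```text
time 14.2
joint_pos [-37.5  10.4  95.1  20.5 105.2 -55.8]
tool_pos [ 429.7 -117.6  197. ]
tcp_rot [179.9 -36.8 108.3]
ft_force [ 0.6 -3.3  0.2]
finger_gap 12.6
top [374. 264.] area 7 tray xy -68 10
top [359. 271.] area 49 tray xy -74 50
scene [154. 154.] area 107 tray xy -163 50
scene [145. 174.] area 30 tray xy -78 7
```

Run:
```python
import cv2
i=cv2.imread("pics/t62_scene.png");j=cv2.imread("pics/t62_top.png")
import numpy as np
f=lambda a,x,y:cv2.resize(a[y:y+80,x:x+80],None,fx=5,fy=5,interpolation=cv2.INTER_CUBIC)
cv2.imwrite("pics/v9.png",np.hstack([f(i,110,125),f(j,330,210)]))
```

```text
(no output)
```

View pics/v9.png

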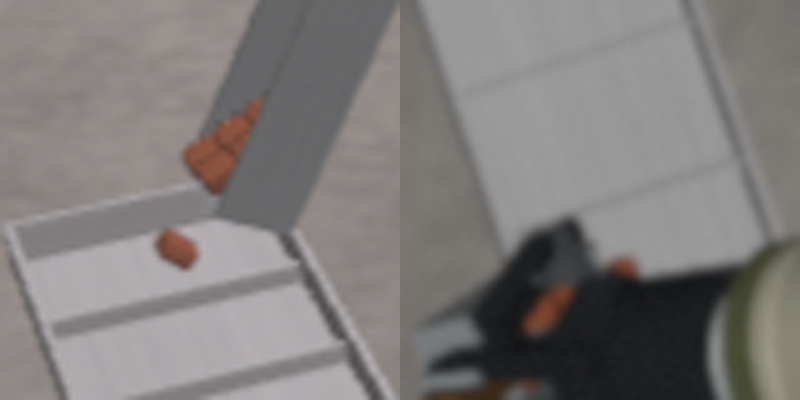

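One chip is out in the near bay (178,248), and the rest queue two abreast at the lip. Holding one row and rechecking.

Emit:
carry_out([
  [[5,-1,0,-2,0,1,0]],
])

```text
time: 14.42
tool_pos: [430.0, -118.9, 198.0]
tcp_rot: [179.9, -37.8, 108.4]
ft_force: [0.6, -5.2, -2.7]
finger_gap: 12.9
```

Run:
```python
from h import *
sent([5,-1,0,-2,0,1,0]);orange("t63")
```

```text
top [379. 263.] area 20 tray xy -71 0
top [360. 271.] area 51 tray xy -74 48
scene [152. 155.] area 135 tray xy -160 46
scene [142. 173.] area 63 tray xy -85 2
```

Run:
```python
from h import *
L=TB-72*TX+25*TY
plan([(*shk(L+[0,0,62],45,-71.3),5,35,1,9)])
```

```text
[[[5,13,0,19,0,-9,0],[5,25,-1,38,0,-18,0],[5,25,-1,38,0,-18,0]]]
0.375 s -> [415.6 -78.3 183.2] [179.9 -19.8 108.3]
```

Emit:
carry_out([
  [[5,13,0,19,0,-9,0],[5,25,-1,38,0,-18,0],[5,25,-1,38,0,-18,0]],
])

```text
time: 14.9
tool_pos: [413.6, -74.8, 182.9]
tcp_rot: [179.9, -19.9, 108.5]
ft_force: [0.5, -0.3, -2.8]
finger_gap: 12.1
```

Run:
```python
from h import *
look();orange("b1")
M=TB+5*TY
plan([(*shk(M+[0,0,62],45,-71.3),5,25,1,9)])
```

```text
time 14.9
joint_pos [-28.5  -6.7 108.9  13.4  92.6 -48.2]
tool_pos [413.6 -74.8 182.9]
tcp_rot [179.9 -19.9 108.5]
ft_force [ 0.5 -0.3 -2.8]
finger_gap 12.1
top [363. 270.] area 140 tray xy -73 42
top [379. 264.] area 27 tray xy -72 0
scene [153. 151.] area 86 tray xy -181 55
scene [146. 162.] area 22 tray xy -135 23
scene [142. 173.] area 64 tray xy -85 1
scene [151. 177.] area 34 tray xy -59 17
[[[5,-5,18,-2,0,0,0],[5,-9,36,-3,0,0,0],[5,-14,54,-5,0,0,0],[5,-18,73,-6,0,0,0],[5,-18,73,-6,0,0,0]]]
0.625 s -> [490.9 -73.4 182.8] [179.9 -19.8 108.3]
```

Emit:
carry_out([
  [[5,0,0,0,0,0,0],[5,0,0,0,0,0,0]],
])

```text
time: 15.25
tool_pos: [415.8, -79.0, 182.9]
tcp_rot: [180.0, -19.9, 108.2]
ft_force: [0.2, 0.3, -3.3]
finger_gap: 12.7
```

Run:
```python
from h import *
orange("b2");print(proj("scene",[TB-72*TX+25*TY+[0,0,62]]))
i=cv2.imread("pics/b2_scene.png");j=cv2.imread("pics/b2_top.png")
f=lambda a,x,y:cv2.resize(a[y:y+80,x:x+80],None,fx=5,fy=5,interpolation=cv2.INTER_CUBIC)
cv2.imwrite("pics/v10.png",np.hstack([f(i,110,125),f(j,330,210)]))
```

```text
top [367. 268.] area 166 tray xy -74 31
scene [152. 151.] area 85 tray xy -180 51
scene [142. 173.] area 64 tray xy -85 1
scene [152. 174.] area 64 tray xy -72 23
[[150.0298243  155.65616895]]
```

View pics/v10.png

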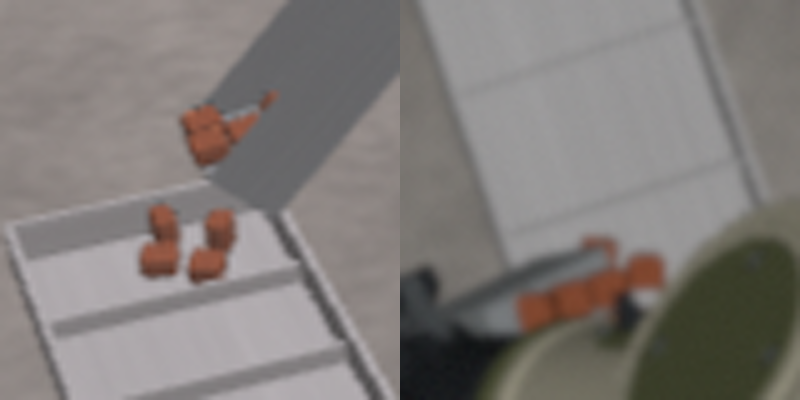

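Four chips are in the near bay. Four remain, two of them right at the lip, so the last two bays need exactly two each. Tilting back gently, then moving slowly to the middle bay.

Run:
```python
from h import *
json.dump(dict(p=[415.6,-78.3,183.2],q=Ro.from_euler('xyz',[179.9,-19.8,108.3],degrees=True).as_quat().tolist()),open("cmd.json","w"))
L=TB-72*TX+25*TY;M=TB+5*TY
plan([(*shk(L+[0,0,62],33,-71.3),5,25,0,2.5)])
plan([(*shk(L+.05*(M-L)+[0,0,62],33,-71.3),5,25,0,9),(*shk(L+.2*(M-L)+[0,0,62],33,-71.3),5,25,0,9),(*shk(L+.8*(M-L)+[0,0,62],33,-71.3),5,16,0,9),(*shk(L+.95*(M-L)+[0,0,62],33,-71.3),5,25,0,9),(*shk(M+[0,0,62],33,-71.3),5,16,1,9)])
plan([(*shk(M+[0,0,58],50,-71.3),5,16,1,4)])
```

```text
[[[5,2,0,7,0,-2,0],[5,4,0,15,0,-5,0],[5,7,0,22,0,-7,0],[5,9,0,29,0,-9,0],[5,11,0,37,0,-12,0]]]
0.625 s -> [408.5 -56.6 152.1] [179.9  -7.8 108.3]
[[[5,-1,4,-1,0,0,0],[5,-4,15,-1,0,0,0],[5,-8,29,-1,0,0,0],[5,-12,44,-2,0,0,0],[5,-16,58,-2,0,0,0]]]
[[[5,-3,11,-1,0,0,0],[5,-4,14,-1,0,0,0],[5,-4,14,-1,0,0,0]]]
1.0 s -> [483.2 -53.2 152.5] [179.9  -7.8 108.3]
[[[5,-5,0,-8,0,3,0],[5,-11,0,-17,0,7,0],[5,-16,0,-25,0,10,0],[5,-22,1,-33,0,14,0],[5,-27,1,-42,0,17,0]]]
[[[5,0,0,0,0,0,0]]]
0.75 s -> [494.2 -83.7 190.4] [179.9 -24.8 108.3]
```

Emit:
carry_out([
  [[5,2,0,7,0,-2,0],[5,4,0,15,0,-5,0],[5,7,0,22,0,-7,0],[5,9,0,29,0,-9,0],[5,11,0,37,0,-12,0]],
])

```text
time: 15.98
tool_pos: [408.4, -56.3, 151.7]
tcp_rot: [179.9, -7.6, 108.3]
ft_force: [0.7, -0.3, -2.8]
finger_gap: 12.5
```

Run:
```python
from h import *
orange("b3")
```

```text
top [379. 264.] area 28 tray xy -72 0
top [362. 270.] area 127 tray xy -73 42
top [375. 276.] area 69 tray xy -96 19
scene [154. 152.] area 84 tray xy -173 54
scene [142. 173.] area 64 tray xy -85 1
scene [152. 174.] area 64 tray xy -72 23
```

Emit:
carry_out([
  [[5,-1,4,-1,0,0,0],[5,-4,15,-1,0,0,0],[5,-8,29,-1,0,0,0],[5,-12,44,-2,0,0,0],[5,-16,58,-2,0,0,0]],
])

```text
time: 16.7
tool_pos: [470.1, -54.1, 152.0]
tcp_rot: [179.9, -7.8, 108.3]
ft_force: [-0.1, -0.2, -1.7]
finger_gap: 13.0
```

Emit:
carry_out([
  [[5,-3,11,-1,0,0,0],[5,-4,14,-1,0,0,0],[5,-4,14,-1,0,0,0]],
])

```text
time: 17.08
tool_pos: [483.2, -53.2, 152.3]
tcp_rot: [179.9, -7.8, 108.3]
ft_force: [-1.0, 0.2, -2.5]
finger_gap: 12.5
```

Run:
```python
from h import *
look();orange("b4");print(proj("scene",[TB+5*TY+[0,0,62]]))
```

```text
time 17.1
joint_pos [-16.9  -2.8 106.6   6.5  80.7 -36.5]
tool_pos [483.2 -53.2 152.3]
tcp_rot [179.9  -7.8 108.3]
ft_force [-1.   0.2 -2.5]
finger_gap 12.5
top [367. 235.] area 51 tray xy 2 4
scene [153. 169.] area 104 tray xy -95 31
scene [142. 174.] area 63 tray xy -84 1
scene [149. 178.] area 10 tray xy -57 12
[[149.23317287 172.65303375]]
```

Emit:
carry_out([
  [[5,-5,0,-8,0,3,0],[5,-11,0,-17,0,7,0],[5,-16,0,-25,0,10,0],[5,-22,1,-33,0,14,0],[5,-27,1,-42,0,17,0]],
])

```text
time: 17.8
tool_pos: [494.0, -84.1, 190.7]
tcp_rot: [179.9, -24.9, 108.3]
ft_force: [-0.4, -0.0, -2.2]
finger_gap: 12.8
```

Run:
```python
from h import *
orange("m1")
M=TB+5*TY
print(proj("scene",[M+[0,0,58]]))
plan([(*shk(M+[0,0,48],54,-71.3),5,16,0,2)])
plan([(*shk(M+[0,0,46],57,-71.3),5,16,0,1.5)])
plan([(*shk(M+[0,0,45],60,-71.3),5,16,0,1.5)])
plan([(*shk(M+[0,0,45],62,-71.3),5,16,0,1)])
```

```text
top [368. 273.] area 3 tray xy -85 33
scene [148. 171.] area 177 tray xy -90 17
[[149.45347656 174.15642266]]
[[[5,-3,0,-1,0,1,0],[5,-7,0,-1,0,3,0],[5,-10,0,-2,0,4,0]]]
0.375 s -> [497.4 -93.1 188.1] [179.9 -28.8 108.3]
[[[5,-2,0,-2,0,1,0],[5,-3,0,-5,0,2,0],[5,-5,0,-7,0,3,0]]]
0.375 s -> [ 499.8 -100.5  191.8] [179.9 -31.8 108.3]
[[[5,-1,0,-3,0,1,0],[5,-3,0,-5,0,2,0],[5,-4,0,-8,0,3,0]]]
0.375 s -> [ 502.2 -107.7  196.5] [179.9 -34.8 108.3]
[[[5,-1,0,-2,0,1,0],[5,-2,0,-4,0,1,0],[5,-2,0,-6,0,2,0]]]
0.375 s -> [ 503.7 -112.5  200.3] [179.9 -36.8 108.3]
```

Emit:
carry_out([
  [[5,-3,0,-1,0,1,0],[5,-7,0,-1,0,3,0],[5,-10,0,-2,0,4,0]],
])

```text
time: 18.27
tool_pos: [497.1, -93.1, 187.5]
tcp_rot: [179.9, -28.9, 108.3]
ft_force: [-0.3, -0.0, -2.1]
finger_gap: 12.3
```

Run:
```python
from h import *
orange("m2"); print(proj("scene",[TB-10*TY+[0,0,10]]))
```

```text
top [368. 272.] area 15 tray xy -82 32
top [379. 275.] area 21 tray xy -99 8
scene [186. 124.] area 4 tray xy -297 180
scene [148. 174.] area 168 tray xy -78 14
[[145.53069018 193.21516599]]
```

Emit:
carry_out([
  [[5,-2,0,-2,0,1,0],[5,-3,0,-5,0,2,0],[5,-5,0,-7,0,3,0]],
])

```text
time: 18.75
tool_pos: [500.0, -100.7, 192.1]
tcp_rot: [179.9, -31.8, 108.4]
ft_force: [0.0, -0.3, -2.6]
finger_gap: 12.7
```

Run:
```python
from h import *
orange("m3")
```

```text
top [379. 275.] area 20 tray xy -99 8
scene [185. 125.] area 3 tray xy -289 176
scene [147. 174.] area 170 tray xy -77 13
```

Emit:
carry_out([
  [[5,-1,0,-3,0,1,0],[5,-3,0,-5,0,2,0],[5,-4,0,-8,0,3,0]],
])

```text
time: 19.23
tool_pos: [502.2, -107.9, 196.4]
tcp_rot: [179.9, -34.8, 108.3]
ft_force: [-0.8, 0.5, -2.6]
finger_gap: 12.4
```

Run:
```python
from h import *
orange("m4")
```

```text
top [352. 237.] area 12 tray xy 8 40
top [380. 275.] area 16 tray xy -99 7
scene [182. 118.] area 4 tray xy -341 182
scene [179. 120.] area 3 tray xy -327 170
scene [147. 174.] area 169 tray xy -77 12
```

Emit:
carry_out([
  [[5,-1,0,-2,0,1,0]],
])

```text
time: 19.45
tool_pos: [502.8, -109.5, 197.7]
tcp_rot: [179.9, -35.8, 108.4]
ft_force: [-0.0, -1.0, -3.3]
finger_gap: 12.4
```

Run:
```python
from h import *
orange("m5")
```

```text
top [353. 238.] area 22 tray xy 7 39
top [380. 277.] area 3 tray xy -102 7
scene [179. 121.] area 5 tray xy -321 168
scene [147. 174.] area 170 tray xy -76 13
```

Emit:
carry_out([
  [[5,-1,0,-3,0,1,0]],
])

```text
time: 19.68
tool_pos: [503.6, -111.8, 199.5]
tcp_rot: [179.9, -36.8, 108.4]
ft_force: [0.1, 0.0, -2.9]
finger_gap: 12.4
```

Run:
```python
from h import *
orange("m6")
```

```text
top [354. 237.] area 20 tray xy 6 36
scene [180. 120.] area 3 tray xy -329 172
scene [147. 174.] area 172 tray xy -76 12
```

Emit:
carry_out([
  [[5,-1,0,-2,0,1,0],[5,-1,0,-2,0,1,0]],
])

```text
time: 20.02
tool_pos: [504.2, -114.1, 200.2]
tcp_rot: [179.9, -37.8, 108.3]
ft_force: [-0.6, 0.1, -1.7]
finger_gap: 12.5
```

Run:
```python
from h import *
orange("m7")
```

```text
top [356. 237.] area 24 tray xy 6 32
top [368. 263.] area 9 tray xy -62 25
scene [143. 174.] area 93 tray xy -79 4
scene [154. 174.] area 24 tray xy -72 29
scene [148. 192.] area 29 tray xy -1 -3
```

Emit:
carry_out([
  [[5,-1,0,-2,0,1,0]],
])

```text
time: 20.25
tool_pos: [504.9, -115.6, 201.7]
tcp_rot: [179.9, -38.8, 108.4]
ft_force: [0.7, -0.6, -2.2]
finger_gap: 12.7
```

Run:
```python
from h import *
sent([5,-1,0,-2,0,1,0]);sent([5,-1,0,-2,0,1,0]);print(load()["p"])
orange("m8")
i=cv2.imread("pics/m8_scene.png");j=cv2.imread("pics/m8_top.png")
f=lambda a,x,y:cv2.resize(a[y:y+80,x:x+80],None,fx=5,fy=5,interpolation=cv2.INTER_CUBIC)
cv2.imwrite("pics/v11.png",np.hstack([f(i,110,140),f(j,330,190)]))
```

```text
[505.00062536205184, -116.3529143749805, 202.23141071464732]
top [357. 237.] area 27 tray xy 6 29
top [369. 263.] area 14 tray xy -62 22
scene [142. 173.] area 64 tray xy -85 1
scene [153. 175.] area 33 tray xy -65 25
scene [148. 178.] area 3 tray xy -59 10
scene [145. 190.] area 65 tray xy -13 -6
```

View pics/v11.png

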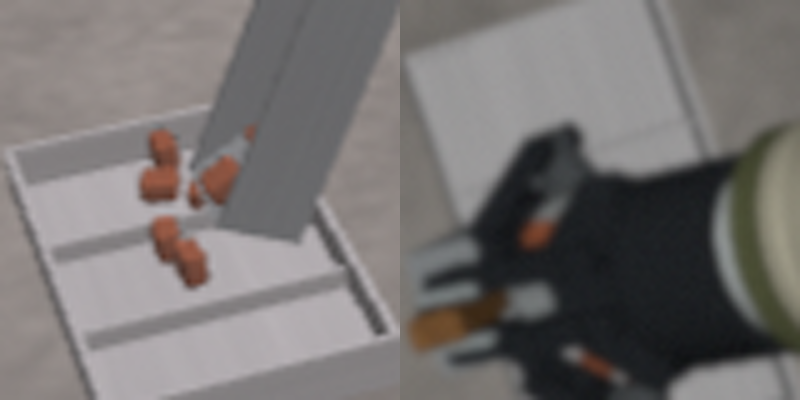

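Two are out over the middle bay (190,265 and 165,237), and two are still in the shaker. Tilting back at once.

Run:
```python
from h import *
M=TB+5*TY
plan([(*shk(M+[0,0,55],34,-71.3),5,45,2,10)])
```

```text
[[[5,6,0,28,0,-10,0],[5,12,0,56,0,-20,0],[5,17,-1,83,0,-30,0],[5,17,-1,83,0,-30,0],[5,17,-1,83,0,-30,0]]]
0.625 s -> [483.7 -54.7 148.2] [179.9  -8.8 108.3]
```

Emit:
carry_out([
  [[5,6,0,28,0,-10,0],[5,12,0,56,0,-20,0],[5,17,-1,83,0,-30,0],[5,17,-1,83,0,-30,0],[5,17,-1,83,0,-30,0]],
])

```text
time: 20.98
tool_pos: [483.8, -53.9, 148.0]
tcp_rot: [179.9, -8.8, 108.4]
ft_force: [0.0, -0.3, -1.6]
finger_gap: 12.5
```

Run:
```python
from h import *
look();orange("n1")
M=TB+5*TY;F=TB+72*TX+5*TY
plan([(*shk(M+[0,0,75],33,-71.3),5,12,0,9)])
f=lambda t:shk(M+t*(F-M)+[0,0,75],33,-71.3)
plan([(*f(.06),5,25,0,9),(*f(.2),5,25,0,9),(*f(.8),5,16,0,9),(*f(.95),5,25,0,9),(*f(1),5,16,1,9)])
```

```text
time 21.0
joint_pos [-17.6  -2.  106.4   7.3  80.8 -37.4]
tool_pos [483.8 -53.9 148. ]
tcp_rot [179.9  -8.8 108.4]
ft_force [ 0.  -0.3 -1.6]
finger_gap 12.5
top [381. 230.] area 27 tray xy 3 -30
top [368. 233.] area 42 tray xy 7 0
scene [142. 173.] area 65 tray xy -85 1
scene [151. 175.] area 46 tray xy -68 20
scene [145. 190.] area 64 tray xy -13 -7
scene [136. 197.] area 44 tray xy 4 -33
[[[5,2,0,-8,0,0,0],[5,5,0,-17,0,-1,0]]]
0.25 s -> [482.9 -52.5 165.8] [179.9  -7.8 108.3]
[[[5,0,5,0,0,0,0],[5,0,15,0,0,0,0],[5,0,29,0,0,0,0],[5,0,44,0,0,0,0],[5,0,58,0,0,0,0]]]
[[[5,0,11,0,0,0,0],[5,0,14,0,0,0,0],[5,0,14,0,0,0,0]]]
1.0 s -> [551.3 -29.9 165.9] [179.9  -7.8 108.3]
```

A third chip coasted out, so by the blob count it is near 4, middle 3, one still in the shaker. I'll stand the shaker down briefly, put one near-bay chip back in it, and then pour both into the far bay.

Run:
```python
from h import *
json.dump(dict(p=[483.7,-54.7,148.2],q=Ro.from_euler('xyz',[179.9,-8.8,108.3],degrees=True).as_quat().tolist()),open("cmd.json","w"))
M=TB+5*TY;e=[179.8,25,75.1]
plan([(*shk(M+[0,0,110],0,-71.3),5,35,0,7),([486.7,294.3,125],e,5,42,1,9)])
plan([([486.7,294.3,45],e,5,25),([486.7,294.3,31.5],e,5,5,2)])
```

```text
[[[5,4,0,10,0,-7,0],[5,7,0,20,0,-14,0],[5,11,0,30,0,-20,0],[5,15,0,41,0,-27,0],[5,19,0,51,0,-34,0]]]
[[[5,33,14,-19,2,0,3],[5,66,28,-38,3,0,7],[5,99,42,-57,5,0,11],[5,132,56,-76,7,0,15],[5,165,70,-95,9,0,19]]]
[[[5,36,0,-20,1,0,3],[5,71,-1,-39,3,0,7],[5,107,-1,-59,5,0,11],[5,107,-1,-59,5,0,11]]]
1.75 s -> [487.2 294.5 124.4] [179.8  25.1  75.1]
[[[5,8,0,18,0,0,0],[5,17,0,36,0,0,0],[5,25,0,54,0,0,0],[5,33,-1,72,0,0,0],[5,35,-1,76,0,0,0]]]
[[[5,2,0,4,0,0,0],[5,4,0,8,0,0,0],[5,4,0,8,0,0,0],[5,4,0,8,0,0,0]]]
1.125 s -> [486.4 294.3  31.8] [179.8  25.1  75.1]
```

Emit:
carry_out([
  [[5,4,0,10,0,-7,0],[5,7,0,20,0,-14,0],[5,11,0,30,0,-20,0],[5,15,0,41,0,-27,0],[5,19,0,51,0,-34,0]],
])

```text
time: 21.7
tool_pos: [476.5, -29.8, 100.5]
tcp_rot: [179.8, 25.4, 108.0]
ft_force: [-0.1, -0.3, -2.6]
finger_gap: 12.9
```

Emit:
carry_out([
  [[5,33,14,-19,2,0,3],[5,66,28,-38,3,0,7],[5,99,42,-57,5,0,11],[5,132,56,-76,7,0,15],[5,165,70,-95,9,0,19]],
])

```text
time: 22.32
tool_pos: [483.5, 174.0, 115.7]
tcp_rot: [180.0, 25.2, 86.9]
ft_force: [0.8, -0.2, -2.8]
finger_gap: 12.7
```

Emit:
carry_out([
  [[5,36,0,-20,1,0,3],[5,71,-1,-39,3,0,7],[5,107,-1,-59,5,0,11],[5,107,-1,-59,5,0,11]],
])

```text
time: 22.82
tool_pos: [488.8, 297.0, 122.7]
tcp_rot: [179.8, 25.1, 75.0]
ft_force: [0.9, -0.8, -2.3]
finger_gap: 12.6
```

Emit:
carry_out([
  [[5,8,0,18,0,0,0],[5,17,0,36,0,0,0],[5,25,0,54,0,0,0],[5,33,-1,72,0,0,0],[5,35,-1,76,0,0,0]],
])

```text
time: 23.45
tool_pos: [484.7, 293.6, 37.3]
tcp_rot: [179.9, 25.3, 75.1]
ft_force: [-0.3, 0.5, -1.6]
finger_gap: 12.4
```

Emit:
carry_out([
  [[5,2,0,4,0,0,0],[5,4,0,8,0,0,0],[5,4,0,8,0,0,0],[5,4,0,8,0,0,0]],
])

```text
time: 23.95
tool_pos: [486.8, 295.3, 31.7]
tcp_rot: [179.7, 25.1, 75.1]
ft_force: [0.2, -0.2, 2.9]
finger_gap: 12.5
```

Run:
```python
from h import *
look();orange("s1")
i=cv2.imread("pics/s1_top.png")
f=lambda a,x,y,w,h,s:cv2.resize(a[y:y+h,x:x+w],None,fx=s,fy=s,interpolation=cv2.INTER_CUBIC)
cv2.imwrite("pics/v12.png",np.hstack([f(i,325,180,90,110,5),f(i,140,220,70,110,5)]))
```

```text
time 24.0
joint_pos [ 35.6  32.9  81.3 -15.9  85.7  54.5]
tool_pos [486.8 295.3  31.7]
tcp_rot [179.7  25.1  75.1]
ft_force [ 0.2 -0.2  2.9]
finger_gap 12.5
top [381. 230.] area 27 tray xy 3 -30
top [370. 234.] area 18 tray xy 1 -2
top [376. 243.] area 18 tray xy -22 -8
top [369. 261.] area 26 tray xy -57 20
top [379. 264.] area 28 tray xy -72 0
top [368. 272.] area 18 tray xy -82 32
top [379. 275.] area 20 tray xy -99 8
scene [142. 174.] area 62 tray xy -84 1
scene [152. 174.] area 64 tray xy -72 23
scene [145. 190.] area 61 tray xy -13 -6
scene [136. 197.] area 44 tray xy 4 -33
```

View pics/v12.png

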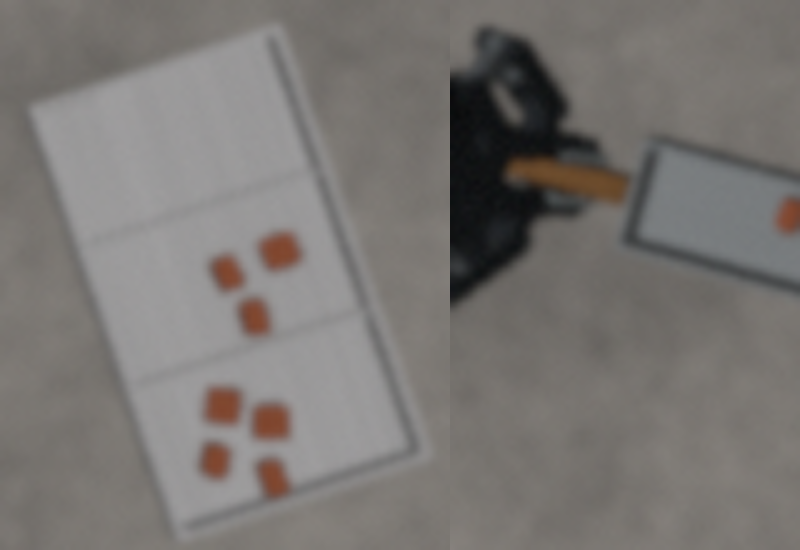

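The view shows 4 chips in the near bay, 3 in the middle, none in the far bay and 1 left in the shaker, which is standing. The best chip to pick is the middle bay's isolated flat one (280,250). I'll get the orientations by code.

Run:
```python
from h import *
i=cv2.imread("pics/s1_top.png");s=6;x0,y0=325,180
c=cv2.resize(i[y0:y0+110,x0:x0+90],None,fx=s,fy=s,interpolation=cv2.INTER_CUBIC)
h=cv2.cvtColor(c,cv2.COLOR_BGR2HSV)
m=((h[...,0]<13)&(h[...,1]>100)).astype(np.uint8)
for k in cv2.findContours(m,0,2)[0]:
    if cv2.contourArea(k)<300: continue
    b=cv2.boxPoints(cv2.minAreaRect(k));W=np.array([ray("top",(x0+(p[0]+.5)/s-.5,y0+(p[1]+.5)/s-.5),15) for p in b])
    ce=W.mean(0);e1=W[1]-W[0];e2=W[2]-W[1]
    print("world",ce[:2].round(1),"tray",int((ce-TB)@TX),int((ce-TB)@TY),"sides",np.linalg.norm(e1).round(1),np.linalg.norm(e2).round(1),"edge1 yaw",np.degrees(np.arctan2(e1[1],e1[0])).round())
```

```text
world [ 439.2 -227.6] tray -98 9 sides 9.3 15.9 edge1 yaw -68.0
world [ 447.6 -199.9] tray -81 32 sides 10.0 13.2 edge1 yaw -90.0
world [ 466.4 -226.7] tray -71 1 sides 14.4 13.6 edge1 yaw -90.0
world [ 473.9 -203.7] tray -57 20 sides 14.0 13.7 edge1 yaw -6.0
world [ 516.7 -219.3] tray -21 -7 sides 9.7 14.7 edge1 yaw -71.0
world [ 537.9 -206.4] tray 2 -2 sides 9.8 13.5 edge1 yaw -63.0
world [ 548.9 -231.8] tray 4 -29 sides 15.1 13.5 edge1 yaw -71.0
```

Run:
```python
from h import *
e=[179.8,25,75.1];k=[180,0,108.7]
plan([([486.4,294.3,31.8],e,50,50,2),([486.5,294.3,100],e,50,30),([510,120,180],[180,0,95],40,55),([548.6,-234,110],k,25,56,1)])
plan([([548.6,-234,60],k,25,25),([548.6,-234,26],k,25,12,2)])
```

```text
[[[50,0,0,0,0,0,0],[50,0,0,0,0,0,0],[50,0,0,0,0,0,0],[50,-10,0,-21,0,0,0],[50,-19,0,-41,0,0,0]]]
[[[50,-10,0,-21,0,0,0],[40,-55,17,-22,-1,6,-5],[40,-100,34,-22,-2,13,-10],[40,-146,51,-23,-3,19,-15],[40,-191,68,-24,-4,25,-20]]]
[[[25,-51,1,10,0,0,-2],[25,-102,1,20,0,0,-4],[25,-153,2,30,0,0,-5],[25,-204,3,40,0,0,-7],[25,-254,4,50,0,0,-9]]]
[[[25,-51,-8,9,0,0,-2],[25,-101,-15,19,0,0,-4],[25,-101,-15,19,0,0,-4]]]
2.25 s -> [ 548.3 -233.9  110.3] [-179.8   -0.2  108.4]
[[[25,0,0,17,0,0,0],[25,0,0,34,0,0,0],[25,0,0,50,0,0,0],[25,0,0,62,0,0,0],[25,0,1,73,0,0,0]]]
[[[25,0,0,11,0,0,0],[25,0,0,11,0,0,0],[25,0,0,11,0,0,0]]]
1.0 s -> [ 548.9 -233.5   26.3] [-179.8   -0.2  108.4]
```

Emit:
carry_out([
  [[50,0,0,0,0,0,0],[50,0,0,0,0,0,0],[50,0,0,0,0,0,0],[50,-10,0,-21,0,0,0],[50,-19,0,-41,0,0,0]],
])

```text
time: 24.68
tool_pos: [486.4, 295.3, 78.0]
tcp_rot: [179.7, 25.1, 75.1]
ft_force: [-0.1, -0.5, -0.4]
finger_gap: 50.5
```

Emit:
carry_out([
  [[50,-10,0,-21,0,0,0],[40,-55,17,-22,-1,6,-5],[40,-100,34,-22,-2,13,-10],[40,-146,51,-23,-3,19,-15],[40,-191,68,-24,-4,25,-20]],
])

```text
time: 25.3
tool_pos: [510.4, 119.5, 182.3]
tcp_rot: [179.9, -0.3, 95.6]
ft_force: [0.8, -0.5, -0.2]
finger_gap: 40.0
```

Emit:
carry_out([
  [[25,-51,1,10,0,0,-2],[25,-102,1,20,0,0,-4],[25,-153,2,30,0,0,-5],[25,-204,3,40,0,0,-7],[25,-254,4,50,0,0,-9]],
])

```text
time: 25.92
tool_pos: [538.2, -133.9, 130.5]
tcp_rot: [-179.9, -0.0, 104.5]
ft_force: [1.2, 0.3, 0.3]
finger_gap: 25.0
```

Emit:
carry_out([
  [[25,-51,-8,9,0,0,-2],[25,-101,-15,19,0,0,-4],[25,-101,-15,19,0,0,-4]],
])

```text
time: 26.3
tool_pos: [547.9, -237.0, 110.4]
tcp_rot: [-179.8, -0.1, 108.2]
ft_force: [-0.0, 0.5, 0.3]
finger_gap: 24.7
```

Emit:
carry_out([
  [[25,0,0,17,0,0,0],[25,0,0,34,0,0,0],[25,0,0,50,0,0,0],[25,0,0,62,0,0,0],[25,0,1,73,0,0,0]],
])

```text
time: 26.92
tool_pos: [548.6, -232.6, 35.5]
tcp_rot: [-179.8, -0.2, 108.4]
ft_force: [0.6, 0.8, -0.3]
finger_gap: 25.1
```

Emit:
carry_out([
  [[25,0,0,8,0,0,0],[25,0,0,11,0,0,0],[25,0,0,11,0,0,0]],
])

```text
time: 27.3
tool_pos: [548.8, -233.1, 25.5]
tcp_rot: [-179.8, -0.1, 108.4]
ft_force: [-1.7, -0.8, -0.5]
finger_gap: 24.8
```

Emit:
carry_out([
  [[8,0,0,0,0,0,0],[8,0,0,0,0,0,0],[8,0,0,0,0,0,0]],
], grip_force=25)

```text
time: 27.68
tool_pos: [549.0, -233.2, 26.0]
tcp_rot: [-179.8, -0.1, 108.4]
ft_force: [-0.4, -0.3, 3.0]
finger_gap: 15.9
```

Finger gap 15.9 fits a chip, since the gap reads about 1.5 mm low. Carrying it to the shaker.

Run:
```python
from h import *
d=[468.6,225.9];k=[-179.8,-.2,108.4];e=[180,0,165.5]
plan([([548.9,-233.5,60],k,8,12),([548.9,-233.5,140],k,8,40),([510,60,140],[180,0,150],8,45),([*d,115],e,8,45,1)])
plan([([*d,50],e,8,16,1),([*d,50],e,28,16,2)])
plan([([*d,120],e,50,35),([484,294,110],tool(-104.5,-25),50,50,0),([486.5,294.3,80],[179.8,25,75.1],50,50,1)])
plan([([486.5,294.3,31.3],[179.8,25,75.1],50,20,1)])
```

```text
[[[8,0,0,-11,0,0,0],[8,0,0,-22,0,0,0],[8,0,0,-34,0,0,0],[8,0,0,-74,0,0,0],[8,0,0,-114,0,0,0]]]
[[[8,42,8,0,0,0,-6],[8,83,16,1,0,0,-12],[8,125,23,1,0,0,-18],[8,166,31,1,0,0,-24],[8,208,39,1,0,0,-30]]]
[[[8,32,28,0,0,0,-6],[8,64,56,0,0,0,-12],[8,99,80,6,0,0,-15],[8,134,104,13,0,0,-19],[8,170,128,19,0,0,-23]]]
[[[8,22,36,6,0,0,-4],[8,22,36,6,0,0,-4]]]
2.125 s -> [469.1 225.8 115.5] [180.   -0.3 165.4]
[[[8,0,0,13,0,0,0],[8,0,0,26,0,0,0],[8,0,0,39,0,0,0],[8,0,0,52,0,0,0],[8,0,0,65,0,0,0]]]
[[[8,0,0,0,0,0,0],[28,0,0,0,0,0,0],[28,0,0,0,0,0,0],[28,0,0,0,0,0,0]]]
1.125 s -> [468.8 225.9  50.5] [180.   -0.3 165.4]
[[[50,0,0,-35,0,0,0],[50,1,0,-70,0,0,0],[50,1,7,-69,2,-2,9],[50,1,14,-68,4,-4,18],[50,1,21,-67,6,-6,26]]]
[[[50,4,6,1,2,-2,9],[50,7,12,1,4,-4,18],[50,10,19,1,6,-6,27],[50,14,25,1,8,-8,36],[50,17,31,1,10,-10,45]]]
[[[50,7,2,-2,2,-2,9],[50,13,4,-3,4,-4,17],[50,24,8,25,4,-4,18],[50,24,8,25,4,-4,18]]]
1.75 s -> [486.2 294.3  79.7] [180.   25.4  74.8]
[[[50,7,0,15,0,0,0],[50,14,0,29,0,0,0],[50,21,0,44,0,0,0],[50,21,0,44,0,0,0]]]
0.5 s -> [486.2 294.4  30.9] [180.   25.4  74.8]
```

Emit:
carry_out([
  [[8,0,0,-11,0,0,0],[8,0,0,-22,0,0,0],[8,0,0,-34,0,0,0],[8,0,0,-74,0,0,0],[8,0,0,-114,0,0,0]],
])

```text
time: 28.3
tool_pos: [549.0, -233.0, 141.1]
tcp_rot: [-179.8, -0.2, 108.4]
ft_force: [0.4, -0.0, -0.9]
finger_gap: 16.2
```

Emit:
carry_out([
  [[8,42,8,0,0,0,-6],[8,83,16,1,0,0,-12],[8,125,23,1,0,0,-18],[8,166,31,1,0,0,-24],[8,208,39,1,0,0,-30]],
])

```text
time: 28.92
tool_pos: [520.5, -22.2, 139.9]
tcp_rot: [-179.9, -0.2, 138.6]
ft_force: [-0.6, 0.6, -0.5]
finger_gap: 16.4
```

Emit:
carry_out([
  [[8,32,28,0,0,0,-6],[8,64,56,0,0,0,-12],[8,99,80,6,0,0,-15],[8,134,104,13,0,0,-19],[8,170,128,19,0,0,-23]],
])

```text
time: 29.55
tool_pos: [478.1, 186.5, 121.2]
tcp_rot: [180.0, -0.2, 161.5]
ft_force: [-0.1, 0.8, -0.6]
finger_gap: 16.0
```

Emit:
carry_out([
  [[8,22,36,6,0,0,-4],[8,22,36,6,0,0,-4]],
])

```text
time: 29.8
tool_pos: [467.9, 228.6, 114.7]
tcp_rot: [180.0, -0.3, 165.6]
ft_force: [-0.4, 0.1, -1.3]
finger_gap: 16.2
```

Emit:
carry_out([
  [[8,0,0,13,0,0,0],[8,0,0,26,0,0,0],[8,0,0,39,0,0,0],[8,0,0,52,0,0,0],[8,0,0,65,0,0,0]],
])

```text
time: 30.42
tool_pos: [468.5, 226.0, 48.3]
tcp_rot: [-180.0, -0.3, 165.4]
ft_force: [0.3, -0.7, -0.3]
finger_gap: 15.9
```

Emit:
carry_out([
  [[8,0,0,0,0,0,0],[28,0,0,0,0,0,0],[28,0,0,0,0,0,0],[28,0,0,0,0,0,0]],
])

```text
time: 30.92
tool_pos: [469.0, 226.6, 49.9]
tcp_rot: [180.0, -0.2, 165.4]
ft_force: [-0.1, -0.1, -0.6]
finger_gap: 27.7
```

Emit:
carry_out([
  [[28,0,0,-35,0,0,0],[28,1,0,-70,0,0,0],[50,1,7,-69,2,-2,9],[50,1,14,-68,4,-4,18],[50,1,21,-67,6,-6,26]],
])

```text
time: 31.55
tool_pos: [473.5, 247.2, 117.1]
tcp_rot: [-175.5, 7.0, 139.4]
ft_force: [-0.5, 0.6, -0.5]
finger_gap: 50.0
```

Emit:
carry_out([
  [[50,4,6,1,2,-2,9],[50,7,12,1,4,-4,18],[50,10,19,1,6,-6,27],[50,14,25,1,8,-8,36],[50,17,31,1,10,-10,45]],
])

```text
time: 32.17
tool_pos: [480.6, 281.6, 111.2]
tcp_rot: [-176.5, 20.9, 94.0]
ft_force: [0.2, 1.0, 0.6]
finger_gap: 50.1
```

Emit:
carry_out([
  [[50,7,2,-2,2,-2,9],[50,13,4,-3,4,-4,17],[50,24,8,25,4,-4,18],[50,24,8,25,4,-4,18]],
])

```text
time: 32.67
tool_pos: [484.5, 293.9, 76.2]
tcp_rot: [-179.8, 25.6, 74.9]
ft_force: [-0.0, -1.9, 0.2]
finger_gap: 49.9
```

Run:
```python
from h import *
look()
i=viewer.snapshot("top");h=cv2.cvtColor(i,cv2.COLOR_RGB2HSV)
m=((h[...,0]<13)&(h[...,1]>110)&(h[...,2]>60)).astype(np.uint8)
k,_,st,ce=cv2.connectedComponentsWithStats(m[200:300,130:270])
psi=np.radians(-104.5);u=np.array([np.cos(psi),np.sin(psi),0]);v=np.array([-u[1],u[0],0])
for a in range(1,k):
    if st[a,4]>5:
        w=ray("top",ce[a]+[130,200],12)-[459.8,192,0];print(st[a,4],"shaker xy",int(w@u),int(w@v))
orange()
```

```text
time 32.7
joint_pos [ 35.6  29.9  80.4 -15.8  90.1  53.5]
tool_pos [484.5 293.9  76.2]
tcp_rot [-179.8   25.6   74.9]
ft_force [-0.  -1.9  0.2]
finger_gap 49.9
29 shaker xy -36 0
20 shaker xy 1 7
top [370. 234.] area 18 tray xy 1 -2
top [376. 243.] area 18 tray xy -22 -8
top [369. 261.] area 26 tray xy -57 20
top [379. 264.] area 28 tray xy -72 0
top [368. 272.] area 18 tray xy -82 32
top [379. 275.] area 20 tray xy -99 8
scene [142. 174.] area 63 tray xy -84 1
scene [152. 174.] area 62 tray xy -72 24
scene [145. 190.] area 62 tray xy -13 -6
```

Both chips are inside the shaker, and the tray has 4 near and 2 in the middle. Gripping again and pouring into the far bay.

Run:
```python
from h import *
e=[180,25.4,74.8];F=TB+72*TX+8*TY
plan([([486.3,294.4,45],e,5,10),([486.3,294.4,125],e,5,27),(*shk(F+[0,0,120],0,-71.3),5,42,1,7)])
plan([(*shk(F+[0,0,65],40,-71.3),5,40,0,8),(*shk(F+[0,0,46],62,-71.3),5,40,1,5)])
plan([(*shk(F+[0,0,44],70,-71.3),5,40,2,3)])
```

```text
[[[5,-3,0,-6,0,0,0],[5,-6,0,-13,0,0,0],[5,-17,0,-37,0,0,0],[5,-29,0,-61,0,0,0],[5,-40,0,-85,0,0,0]]]
[[[5,-30,17,16,-2,0,-4],[5,-60,33,33,-4,0,-8],[5,-91,50,49,-5,0,-11],[5,-121,66,65,-7,0,-15],[5,-151,83,81,-9,0,-19]]]
[[[5,-33,3,18,-2,0,-4],[5,-67,7,36,-4,0,-8],[5,-100,10,54,-5,0,-12],[5,-100,10,54,-5,0,-12]]]
1.75 s -> [543.2  -4.1 110.7] [-179.3   25.3  109.1]
[[[5,-10,0,-7,0,7,0],[5,-20,0,-14,0,13,0],[5,-30,0,-21,0,20,0],[5,-40,-1,-28,0,27,0],[5,-50,-1,-35,-1,34,0]]]
[[[5,-4,0,-11,0,6,0],[5,-14,0,-18,0,11,0],[5,-23,0,-25,0,15,0],[5,-32,0,-31,0,20,0],[5,-42,0,-38,0,24,0]]]
[[[5,-5,0,-10,0,4,0],[5,-5,0,-10,0,4,0]]]
1.5 s -> [570.8 -86.6 200.7] [179.6 -36.7 109.2]
[[[5,-4,0,-7,0,3,0],[5,-8,0,-14,0,6,0],[5,-13,0,-21,0,8,0],[5,-13,0,-21,0,8,0],[5,-13,0,-21,0,8,0]]]
0.625 s -> [ 578.2 -108.3  209.8] [179.5 -44.7 109.3]
```

Emit:
carry_out([
  [[50,7,0,15,0,0,0],[50,14,0,29,0,0,0],[50,21,0,44,0,0,0],[50,21,0,44,0,0,0]],
])

```text
time: 33.33
tool_pos: [484.5, 293.8, 27.4]
tcp_rot: [-179.9, 25.6, 74.9]
ft_force: [-0.1, -1.1, 0.7]
finger_gap: 50.2
```

Emit:
carry_out([
  [[5,0,0,0,0,0,0],[5,0,0,0,0,0,0],[5,0,0,0,0,0,0],[5,0,0,0,0,0,0],[5,0,0,0,0,0,0]],
], grip_force=90)

```text
time: 33.95
tool_pos: [486.7, 295.3, 30.7]
tcp_rot: [179.9, 25.4, 74.8]
ft_force: [0.6, 0.3, 5.7]
finger_gap: 12.3
```

Emit:
carry_out([
  [[5,-3,0,-6,0,0,0],[5,-6,0,-13,0,0,0],[5,-17,0,-37,0,0,0],[5,-29,0,-61,0,0,0],[5,-40,0,-85,0,0,0]],
])

```text
time: 34.58
tool_pos: [485.8, 295.2, 124.7]
tcp_rot: [180.0, 25.5, 74.8]
ft_force: [0.1, -0.3, -2.3]
finger_gap: 12.5
```

Emit:
carry_out([
  [[5,-30,17,16,-2,0,-4],[5,-60,33,33,-4,0,-8],[5,-91,50,49,-5,0,-11],[5,-121,66,65,-7,0,-15],[5,-151,83,81,-9,0,-19]],
])

```text
time: 35.2
tool_pos: [521.3, 107.2, 115.6]
tcp_rot: [-180.0, 25.4, 96.0]
ft_force: [0.2, -0.8, -1.7]
finger_gap: 12.9
```

Emit:
carry_out([
  [[5,-33,3,18,-2,0,-4],[5,-67,7,36,-4,0,-8],[5,-100,10,54,-5,0,-12],[5,-100,10,54,-5,0,-12]],
])

```text
time: 35.7
tool_pos: [542.2, -5.8, 109.7]
tcp_rot: [-179.2, 25.4, 109.0]
ft_force: [-0.7, 0.8, -2.2]
finger_gap: 12.8
```

Emit:
carry_out([
  [[5,-10,0,-7,0,7,0],[5,-20,0,-14,0,13,0],[5,-30,0,-21,0,20,0],[5,-40,-1,-28,0,27,0],[5,-50,-1,-35,-1,34,0]],
])

```text
time: 36.33
tool_pos: [552.6, -31.4, 163.9]
tcp_rot: [179.6, -8.9, 109.1]
ft_force: [0.0, 0.1, -2.9]
finger_gap: 13.1
```

Emit:
carry_out([
  [[5,-4,0,-11,0,6,0],[5,-14,0,-18,0,11,0],[5,-23,0,-25,0,15,0],[5,-32,0,-31,0,20,0],[5,-42,0,-38,0,24,0]],
])

```text
time: 36.95
tool_pos: [567.5, -76.6, 194.2]
tcp_rot: [179.7, -32.8, 109.2]
ft_force: [-0.3, 0.7, -2.8]
finger_gap: 12.7
```

Emit:
carry_out([
  [[5,-5,0,-10,0,4,0],[5,-5,0,-10,0,4,0]],
])

```text
time: 37.2
tool_pos: [570.7, -86.6, 198.9]
tcp_rot: [179.7, -36.7, 109.1]
ft_force: [-0.2, 0.2, -1.6]
finger_gap: 12.5
```

Run:
```python
from h import *
look();orange("f1")
```

```text
time 37.2
joint_pos [-28.1  26.6  75.1  25.1 105.3 -46.3]
tool_pos [570.7 -86.6 198.9]
tcp_rot [179.7 -36.7 109.1]
ft_force [-0.2  0.2 -1.6]
finger_gap 12.5
top [370. 234.] area 24 tray xy 3 -2
top [376. 243.] area 18 tray xy -22 -8
top [369. 261.] area 26 tray xy -57 20
top [378. 264.] area 19 tray xy -71 2
top [368. 272.] area 17 tray xy -82 32
scene [142. 173.] area 64 tray xy -85 1
scene [152. 174.] area 65 tray xy -72 23
scene [167. 185.] area 80 tray xy -13 44
scene [145. 190.] area 63 tray xy -13 -6
```

Emit:
carry_out([
  [[5,-4,0,-7,0,3,0],[5,-8,0,-14,0,6,0],[5,-13,0,-21,0,8,0],[5,-13,0,-21,0,8,0],[5,-13,0,-21,0,8,0]],
])

```text
time: 37.92
tool_pos: [578.1, -106.8, 209.2]
tcp_rot: [179.5, -44.5, 109.4]
ft_force: [0.6, 0.2, -2.1]
finger_gap: 12.6
```

Run:
```python
from h import *
look();orange("f2")
F=TB+72*TX+8*TY
plan([(*shk(F+[0,0,46],76,-71.3),5,40,2,3)])
```

```text
time 37.9
joint_pos [-31.2  33.7  67.6  29.3 112.7 -47.2]
tool_pos [ 578.1 -106.8  209.2]
tcp_rot [179.5 -44.5 109.4]
ft_force [ 0.6  0.2 -2.1]
finger_gap 12.6
top [376. 243.] area 20 tray xy -21 -8
top [369. 261.] area 28 tray xy -57 20
top [379. 264.] area 28 tray xy -72 0
top [368. 272.] area 18 tray xy -82 32
top [379. 275.] area 20 tray xy -99 8
scene [142. 173.] area 65 tray xy -85 1
scene [152. 174.] area 65 tray xy -71 23
scene [145. 190.] area 64 tray xy -13 -7
scene [146. 209.] area 43 tray xy 59 -24
scene [157. 209.] area 37 tray xy 68 -1
[[[5,-2,0,-6,0,2,0],[5,-4,0,-12,0,4,0],[5,-6,0,-18,0,6,0],[5,-6,0,-18,0,6,0],[5,-6,0,-18,0,6,0]]]
0.625 s -> [ 583.7 -124.3  218.4] [179.5 -50.7 109.4]
```

Two chips are now in the far bay, so the count is 4, 2, 2 and the shaker is empty. Returning it to stand on its original spot.

Run:
```python
from h import *
json.dump(dict(p=[578.2,-108.3,209.8],q=Ro.from_euler('xyz',[179.5,-44.7,109.3],degrees=True).as_quat().tolist()),open("cmd.json","w"))
F=TB+72*TX+8*TY;e=[180,25.4,74.8]
plan([(*shk(F+[0,0,110],0,-71.3),5,40,0,9),([486.3,294.4,125],e,5,42,1,9)])
plan([([486.3,294.4,45],e,5,25),([486.3,294.4,31],e,5,5,2)])
plan([([486.3,294.4,31],e,50,5,3),([486.3,294.4,90],e,50,30),([440,330,200],e,50,50)])
```

```text
[[[5,0,0,19,0,-9,0],[5,0,0,39,0,-17,0],[5,1,0,58,0,-26,0],[5,1,0,77,0,-35,0],[5,1,0,97,0,-44,0]]]
[[[5,14,0,14,0,-8,0],[5,27,0,27,0,-17,0],[5,41,0,41,0,-26,0],[5,78,5,39,1,-26,4],[5,116,11,36,2,-26,9]]]
[[[5,33,-1,-19,2,0,3],[5,66,-1,-38,4,0,7],[5,99,-2,-57,6,0,11],[5,132,-3,-76,7,0,15],[5,165,-3,-95,9,0,19]]]
[[[5,31,-14,-17,2,0,3],[5,31,-14,-17,2,0,3]]]
2.125 s -> [486.8 294.6 124.5] [-179.7   25.2   75.3]
[[[5,8,0,18,0,0,0],[5,17,0,36,0,0,0],[5,25,0,54,0,0,0],[5,34,0,72,0,0,0],[5,36,0,76,0,0,0]]]
[[[5,2,0,5,0,0,0],[5,4,0,9,0,0,0],[5,4,0,9,0,0,0],[5,4,0,9,0,0,0]]]
1.125 s -> [486.4 294.7  30.6] [-179.7   25.2   75.3]
[[[50,0,0,0,0,0,0],[50,0,0,0,0,0,0],[50,0,0,0,0,0,0],[50,0,0,0,0,0,0],[50,-13,0,-27,0,0,0]]]
[[[50,-13,0,-27,0,0,0],[50,-21,-18,-63,0,0,0],[50,-30,-36,-99,0,0,0],[50,-39,-55,-136,0,0,0]]]
1.125 s -> [439.6 330.2 200.5] [-179.7   25.2   75.3]
```

Emit:
carry_out([
  [[5,0,0,19,0,-9,0],[5,0,0,39,0,-17,0],[5,1,0,58,0,-26,0],[5,1,0,77,0,-35,0],[5,1,0,97,0,-44,0]],
])

```text
time: 38.65
tool_pos: [556.2, -41.8, 141.6]
tcp_rot: [179.5, -0.3, 109.0]
ft_force: [-0.3, 0.1, -3.3]
finger_gap: 12.9
```

Emit:
carry_out([
  [[5,14,0,14,0,-8,0],[5,27,0,27,0,-17,0],[5,41,0,41,0,-26,0],[5,78,5,39,1,-26,4],[5,116,11,36,2,-26,9]],
])

```text
time: 39.28
tool_pos: [527.2, 73.1, 105.7]
tcp_rot: [179.7, 25.4, 99.6]
ft_force: [0.3, -0.8, -2.0]
finger_gap: 13.1
```

Emit:
carry_out([
  [[5,33,-1,-19,2,0,3],[5,66,-1,-38,4,0,7],[5,99,-2,-57,6,0,11],[5,132,-3,-76,7,0,15],[5,165,-3,-95,9,0,19]],
])

```text
time: 39.9
tool_pos: [492.4, 259.6, 121.5]
tcp_rot: [179.6, 25.2, 78.6]
ft_force: [-0.4, 0.3, -2.0]
finger_gap: 12.5
```

Emit:
carry_out([
  [[5,31,-14,-17,2,0,3],[5,31,-14,-17,2,0,3]],
])

```text
time: 40.15
tool_pos: [485.8, 297.9, 123.5]
tcp_rot: [-179.8, 25.1, 75.5]
ft_force: [-0.0, -0.7, -1.1]
finger_gap: 12.7
```

Emit:
carry_out([
  [[5,8,0,18,0,0,0],[5,17,0,36,0,0,0],[5,25,0,54,0,0,0],[5,34,0,72,0,0,0],[5,36,0,76,0,0,0]],
])

```text
time: 40.78
tool_pos: [484.8, 294.1, 36.4]
tcp_rot: [-179.6, 25.4, 75.4]
ft_force: [0.1, 0.9, -1.4]
finger_gap: 12.6
```

Emit:
carry_out([
  [[5,2,0,5,0,0,0],[5,4,0,9,0,0,0],[5,4,0,9,0,0,0],[5,4,0,9,0,0,0]],
])

```text
time: 41.28
tool_pos: [486.6, 295.3, 30.7]
tcp_rot: [-179.8, 25.2, 75.3]
ft_force: [-1.6, -0.6, 5.7]
finger_gap: 12.7
```

Emit:
carry_out([
  [[50,0,0,0,0,0,0],[50,0,0,0,0,0,0],[50,0,0,0,0,0,0],[50,0,0,0,0,0,0],[50,-13,0,-27,0,0,0]],
])

```text
time: 41.9
tool_pos: [484.1, 293.4, 56.7]
tcp_rot: [-179.5, 25.5, 75.5]
ft_force: [-0.2, 0.1, 0.6]
finger_gap: 49.8
```

Emit:
carry_out([
  [[50,-13,0,-27,0,0,0],[50,-21,-18,-63,0,0,0],[50,-30,-36,-99,0,0,0],[50,-39,-55,-136,0,0,0],[50,-39,-55,-136,0,0,0]],
])

```text
time: 42.52
tool_pos: [439.8, 332.8, 202.9]
tcp_rot: [-180.0, 24.9, 75.4]
ft_force: [0.4, 1.1, -0.2]
finger_gap: 49.8
```

Run:
```python
from h import *
look();orange("z")
i=cv2.imread("pics/z_top.png");h=cv2.cvtColor(i,cv2.COLOR_BGR2HSV)
m=((h[...,0]<13)&(h[...,1]>110)&(h[...,2]>60)).astype(np.uint8)
print("orange px in shaker region",m[225:295,175:245].sum())
# difference against the first picture outside moved areas
a=cv2.imread("pics/top0.png");b=cv2.resize(i,(800,600),interpolation=cv2.INTER_CUBIC)
d=(np.abs(a.astype(int)-b).max(2)>25).astype(np.uint8);d=cv2.morphologyEx(d,cv2.MORPH_OPEN,np.ones((3,3)))
k,_,st,ce=cv2.connectedComponentsWithStats(d)
print([(ce[q].astype(int).tolist(),int(st[q,4])) for q in range(1,k) if st[q,4]>15])
cv2.imwrite("pics/v13.png",np.hstack([crop(i[:,:,::-1],130,170,300,140,2.6)]))
```

```text
time 42.5
joint_pos [ 40.5  21.1  77.8 -14.3 101.7  54.7]
tool_pos [439.8 332.8 202.9]
tcp_rot [-180.    24.9   75.4]
ft_force [ 0.4  1.1 -0.2]
finger_gap 49.8
top [360. 207.] area 16 tray xy 72 0
top [370. 209.] area 27 tray xy 60 -22
top [370. 234.] area 18 tray xy 1 -2
top [376. 243.] area 18 tray xy -22 -8
top [369. 261.] area 27 tray xy -57 20
top [379. 264.] area 28 tray xy -72 0
top [368. 272.] area 17 tray xy -82 32
top [379. 275.] area 20 tray xy -99 8
scene [142. 173.] area 64 tray xy -85 1
scene [152. 174.] area 64 tray xy -72 23
scene [145. 190.] area 63 tray xy -13 -6
scene [146. 209.] area 42 tray xy 59 -24
scene [157. 209.] area 35 tray xy 67 0
orange px in shaker region 0
[([561, 324], 104), ([578, 326], 144), ([578, 366], 114), ([67, 503], 14779), ([586, 379], 121), ([150, 442], 6961), ([295, 419], 442), ([445, 409], 132), ([577, 407], 151), ([592, 412], 147), ([317, 418], 202), ([574, 424], 112), ([592, 429], 121), ([343, 438], 16), ([32, 473], 2250), ([23, 544], 967), ([21, 564], 420), ([12, 579], 1189)]
```

```bash
python3 -c "
from bench import r
print(r.hand_in())"
```

```text
the job is handed in; nothing more can be done
None
```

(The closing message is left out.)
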